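Lay up two breakfast boards

ROBOT

A 6-joint arm with a two-finger parallel gripper is mounted at the origin on the work surface. World frame = base frame: x ahead of the robot, y to its left, z up, the work surface at z = 0. Lengths are in mm, angles in rad, forces in N, time in s.
With the tool pointing down it reaches from about 350 to 925 mm from the base axis. Payload 6.4 kg.
Tool frame: the origin (TCP) lies on the centre line of the jaws, within the pads' length; the fingertips stand 22 mm ahead of it and the grasp point (between the pads) lies 3 mm ahead of it; z points along the fingers, y is the line along which they close (so a half turn about z gives the same grasp; the last joint's range is limited). The gripper opens to 94 mm and grips with 3 to 60 N. Pads are 16 mm wide; open, the fingers measure 119 mm over their backs; the gripper's body (75 mm by 177 mm) begins 78 mm behind the grasp point.
Start: joints at [0.992, 0.245, 1.558, -0, 1.339, -0.174], TCP at [255.991, 597.48, 227.455] pointing down, gripper open.
Joint ranges: [-3.13, 3.13], [-1.02, 2.26], [0.13, 2.54], [-0.95, 4.09], [0.21, 2.88], [-2.74, 2.74]. Speed limits (rad/s): [2.57, 2.57, 3.14, 3.14, 3.14, 3.14].

INTERFACE

Orientations are given as a rotation vector (axis times angle).
In Python, from station import env, vision gives the robot as it stands.
- The arm moves only by the tool play_rows, never from a script. Its argument "commands" is a list of rows, each an object of numbers: "dx", "dy", "dz": the shift along the tool's x, y, z in a scale on which 1.0 is 0.4 m; "rx", "ry", "rz": the turn, a rotation vector about the tool's x, y, z in a scale on which 1.0 is 2 rad. A call has 1 to 8 rows; each row is the pose to reach, as a shift and turn from the pose commanded when the call began, along the tool's axes at that moment; what a row does not reach only later rows make up. A row lasts 1/10 s, in which the tool goes at most 50 mm and 8.59 degrees, less where a joint would pass 70% of its speed; a pose out of reach is approached as far as the arm can. A call with a gripper value outside its range is refused whole. "fingers" is the finger opening in m, from 0 to 0.094, set as the call begins (left out, the last holds). The fingers move at their own pace and stop on an object; the grip force is fixed at half the most. Time passes only in rows, so rows that repeat a pose let the fingers close. It gives the time, the measured TCP pose, the force, the opening and the grip force at its end, in the units of the state.
- env.state(): the state, without advancing time (a new reading comes with each control period).
- vision.grab_frame(name): name is "side" or "top"; returns the picture (400x640x3 uint8, red, green, blue); there is no depth.
- vision.get_calibration(name): a dict with "vertical_fov" (degrees; the focal length in pixels is half the picture's height over the tangent of half this angle, whatever the lens; pixels are square), "cx", "cy" (the principal point, pixels), "dist" ([k1, k2, p1, p2, k3] as OpenCV has them; the pictures are not rectified), "view" (4x4, takes a point from world to camera coordinates). Camera axes: x right, y up, looking along -z (the intrinsics and any distortion apply to the point x, -y, -z); pixel columns grow to the right and rows downward; lengths in mm; the calibration is good to about 2 mm. A picture is of the moment at which its call begins. get_calibration takes no time and is no camera call.
- env.job_done(): hands the job in; it is judged then, once.
The state is a dict: "time": time; "joint_pos": joint angles; "qd": joint speeds; "tau": joint torques, N m; "ee_pos": TCP position; "ee_rot": TCP orientation; "ft_force": force on the tool from outside, world axes, zero at the start; "ft_torque": the same for the moment, N m; "finger_gap": finger opening in mm; "finger_force": force on a finger pad.
Only numpy, scipy, OpenCV 4.12 (cv2) and the standard library are available. Lean on these libraries where they do the work, as an engineer would, in place of code of your own. Each camera call takes 0.05 s, during which the arm holds its last target. There are 200 camera calls.

TASK

Lay up the two breakfast boards. On the long board stand the tall mug in the well next to the board's handle, the egg cup in the middle well and the jam jar in the far well; on the short board stand the low teacup in the well next to the handle and the milk jug in the other. Set each thing down gently, upright and flat on the floor of its well, and leave the sugar bowl and the pepper mill where they stand.

Things in the scene. Friction and masses are not known exactly. Their poses are not given: they have to be found in the camera images.
- long_board: Fixed wooden board, 105 (x) by 284 (y) by 16 mm thick, with a 40 x 55 mm tongue (its handle, dark dot) at its +y end. Three round cork-floored wells 8 mm deep (floor 8 mm above the table): 80 mm wide at y = +95 mm (next to the handle), 60 mm wide at y = 0 (middle), 66 mm wide at y = -95 mm (far). Origin: underside, below the middle well's centre; z up.
- short_board: Fixed wooden board, 105 (x) by 216 (y) by 16 mm thick, with a 40 x 55 mm tongue (its handle, dark dot) at its +y end. Two round cork-floored wells 8 mm deep (floor 8 mm above the table): 66 mm wide at y = +58 mm (next to the handle), 74 mm wide at y = -58 mm (far). Origin: underside, midway between the wells; z up.
- mug: Tall white straight-sided mug, open top, 62 mm outside diameter (foot 60 mm), 82 mm high, wall 3.5 mm; ear handle on its +y side, between heights 18 and 68 mm, reaching 54 mm from the axis. Can be gripped across its x sides. About 0.2 kg. Origin: centre of its underside; z up.
- teacup: Low white teacup, open top, 66 mm diameter at the rim narrowing to a 46 mm foot, 54 mm high, wall 3.5 mm; small ear handle on its +y side reaching 52 mm from the axis (heights 18 to 50 mm). Can be gripped across its x sides (about 65 mm wide at height 42 mm). About 0.14 kg. Origin: centre of its underside; z up.
- jug: White milk jug with two thin blue bands, open top, 62 mm diameter from height 12 to 48 mm, narrowing to 52 mm at the rim, foot 52 mm, 72 mm high; ear handle on its +y side reaching 51 mm from the axis (heights 18 to 62 mm), a small spout on its -y side at the rim. Can be gripped across its x sides. About 0.16 kg. Origin: centre of its underside; z up.
- egg_cup: White footed egg cup, empty: round foot 40 mm, thin 18 mm stem, straight bowl 47 mm in diameter from height 36 to 62 mm (the top). No handle. About 0.07 kg. Origin: centre of its underside; z up.
- jam_jar: Small closed amber glass jam jar with a steel lid, round, 46 mm diameter (lid 47 mm), 52 mm high. About 0.12 kg. Origin: centre of its underside; z up.
- sugar_bowl: White lidded round sugar bowl, 72 mm diameter, 66 mm high with a small lid knob, one solid piece; a bystander to be left alone. Origin: centre of its underside; z up.
- pepper_mill: Dark wooden waisted pepper mill, 46 mm foot, 82 mm high; a bystander to be left alone. Origin: centre of its underside; z up.
There are look-alikes about, which are no part of the job. What is shaped like the mug but green or yellow is not meant. Leave any red look-alike of the egg_cup alone.

How it is judged (in metres and radians):
At the end, for the whole second after the job is handed in: Each of the five stands in its named well: within 13 mm of its centre along either board axis, underside 5 to 10.5 mm above the board's underside, tilt under 0.1 rad, released, at rest; sugar bowl and pepper mill within 30 mm of their starts, tilt under 0.2 rad (x of mug in the frame of long_board between -0.013 and 0.013 m and y of mug in the frame of long_board between 0.082 and 0.108 m and z of mug in the frame of long_board between 0.005 and 0.0105 m and angle between each of mug, egg_cup, jam_jar, teacup, jug's own z axis and vertical below 0.1 rad and linear speed of each of mug, egg_cup, jam_jar, teacup, jug below 0.02 m/s and angular speed of each of mug, egg_cup, jam_jar, teacup, jug below 0.2 rad/s and x of egg_cup in the frame of long_board between -0.013 and 0.013 m and y of egg_cup in the frame of long_board between -0.013 and 0.013 m and z of egg_cup in the frame of long_board between 0.005 and 0.0105 m and x of jam_jar in the frame of long_board between -0.013 and 0.013 m and y of jam_jar in the frame of long_board between -0.108 and -0.082 m and z of jam_jar in the frame of long_board between 0.005 and 0.0105 m and x of teacup in the frame of short_board between -0.013 and 0.013 m and y of teacup in the frame of short_board between 0.045 and 0.071 m and z of teacup in the frame of short_board between 0.005 and 0.0105 m and x of jug in the frame of short_board between -0.013 and 0.013 m and y of jug in the frame of short_board between -0.071 and -0.045 m and z of jug in the frame of short_board between 0.005 and 0.0105 m and distance of each of sugar_bowl, pepper_mill from where it was at the start of the episode below 0.03 m and angle between each of sugar_bowl, pepper_mill's own z axis and vertical below 0.2 rad); the robot touches nothing.
It fails at once if a thing is banged or dropped onto a board (over 45 N between them) (contact force between any of mug, egg_cup, jam_jar, teacup, jug and long_board above 45 N or contact force between any of mug, egg_cup, jam_jar, teacup, jug and short_board above 45 N).
It fails at once if the sugar bowl or the pepper mill is shoved over 30 mm or knocked over (distance of any of sugar_bowl, pepper_mill from where it was at the start of the episode above 0.03 m or angle between any of sugar_bowl, pepper_mill's own z axis and vertical above 0.4 rad).
It also fails if it takes over 138 s, if anything falls off the work surface, if the arm or the gripper's body presses on something with over 40 N, if the wrist force passes 120 N, or if a joint passes its speed limit or range.

## Working session

There is one attempt and no reset: what is moved stays moved. The work goes in short steps, Python scripts to look and compute and a tool call to move; the robot and the scene stay as the last step left them, time stands still between calls to the robot, and variables do not carry over. Pictures are saved under pics/ and viewed, at most 14 in all, crops included, and the job is handed in when it is done.

Besides the shell and the picture viewer there is one more tool, called after "Call:" as name(argument=value, ...), one argument or row to a line, values as JSON. play_rows: Moves the arm, as the interface text tells. Its arguments: {"type":"object","properties":{"commands":{"type":"array","items":{"type":"object","properties":{"dx":{"type":"number"},"dy":{"type":"number"},"dz":{"type":"number"},"rx":{"type":"number"},"ry":{"type":"number"},"rz":{"type":"number"}}}},"fingers":{"type":"number"}},"required":["commands"]}

```bash
ls; mkdir -p pics
python3 - <<'E'
from station import env, vision
import cv2
for n in("top","side"):
    f=vision.grab_frame(n); cv2.imwrite(f"pics/{n}0.png",f[:,:,::-1]); c=vision.get_calibration(n); print(n,c)
s=env.state(); print(s["time"],s["ee_pos"],s["ee_rot"],s["finger_gap"])
E
```

```text
pics
top {'vertical_fov': 47.01614611770194, 'cx': 316.8574201734007, 'cy': 201.58647357071462, 'dist': array([0.04609681, 0.        , 0.        , 0.        , 0.        ]), 'view': array([[ 1.41445261e-02, -9.99898466e-01, -1.72932090e-03,
         5.18696873e+01],
       [ 9.90408480e-01,  1.37725060e-02,  1.37482221e-01,
        -6.02721634e+02],
       [-1.37444445e-01, -3.65735495e-03,  9.90502725e-01,
        -1.46444642e+03],
       [ 0.00000000e+00,  0.00000000e+00,  0.00000000e+00,
         1.00000000e+00]])}
side {'vertical_fov': 47.78608833903887, 'cx': 316.40976753770906, 'cy': 192.69493409848795, 'dist': array([-0.00152894,  0.        ,  0.        ,  0.        ,  0.        ]), 'view': array([[ 9.80536255e-01, -1.95939037e-01, -1.25118618e-02,
        -5.81582139e+02],
       [ 1.44355654e-01,  6.76270269e-01,  7.22371074e-01,
        -1.62534330e+02],
       [-1.33079293e-01, -7.10117185e-01,  6.91392425e-01,
        -1.25477204e+03],
       [ 0.00000000e+00,  0.00000000e+00,  0.00000000e+00,
         1.00000000e+00]])}
0.1 [255.69372752 597.0284955  226.46020683] [-6.31392511e-01 -3.07684045e+00  2.57898839e-03] 94.13734472306831
```

View pics/top0.png

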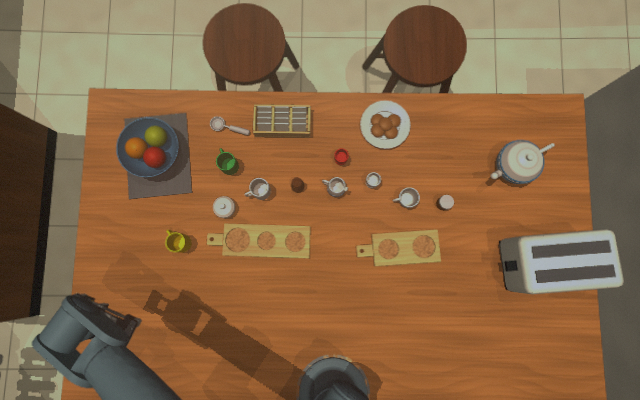

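View pics/side0.png

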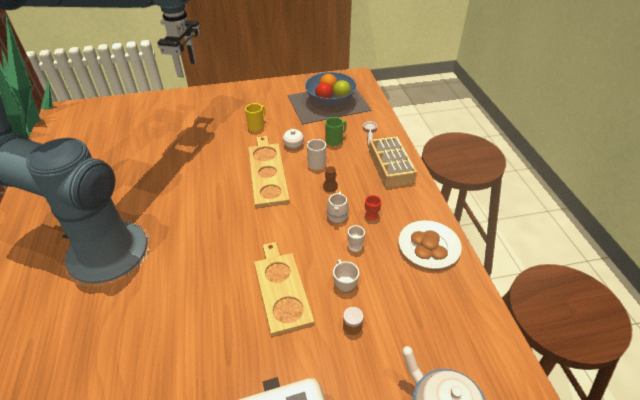

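The top view shows, from left to right: sugar bowl (223,207), mug (260,188), mill (297,185), jug (337,187), egg cup (373,180), teacup (408,198) and jar (445,202). The long board is around (266,241), the short board around (406,248). The side view agrees. I'll enlarge both.

Run:
```python
import cv2
a=cv2.imread("pics/top0.png")
cv2.imwrite("pics/c1.png",cv2.resize(a[165:275,200:330],None,fx=6,fy=5.4 and 6*0+5.4 if 0 else 5.4,interpolation=cv2.INTER_CUBIC)) if 0 else None
cv2.imwrite("pics/c1.png",cv2.resize(a[170:270,200:330],None,fx=6,fy=6,interpolation=cv2.INTER_CUBIC))
cv2.imwrite("pics/c2.png",cv2.resize(a[170:270,325:458],None,fx=6,fy=6,interpolation=cv2.INTER_CUBIC))
b=cv2.imread("pics/side0.png")
cv2.imwrite("pics/c3.png",cv2.resize(b[125:340,240:400],None,fx=2.75,fy=2.75,interpolation=cv2.INTER_CUBIC))
```

```text
(no output)
```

View pics/c1.png

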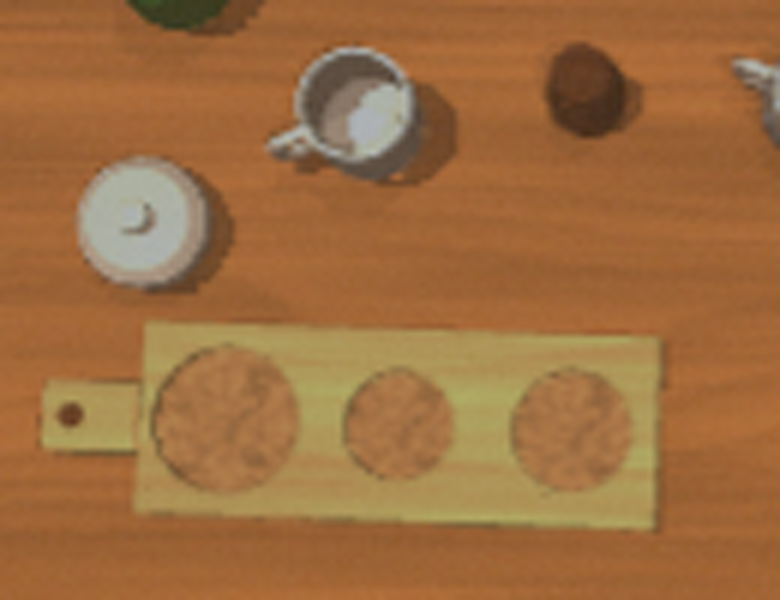

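View pics/c2.png

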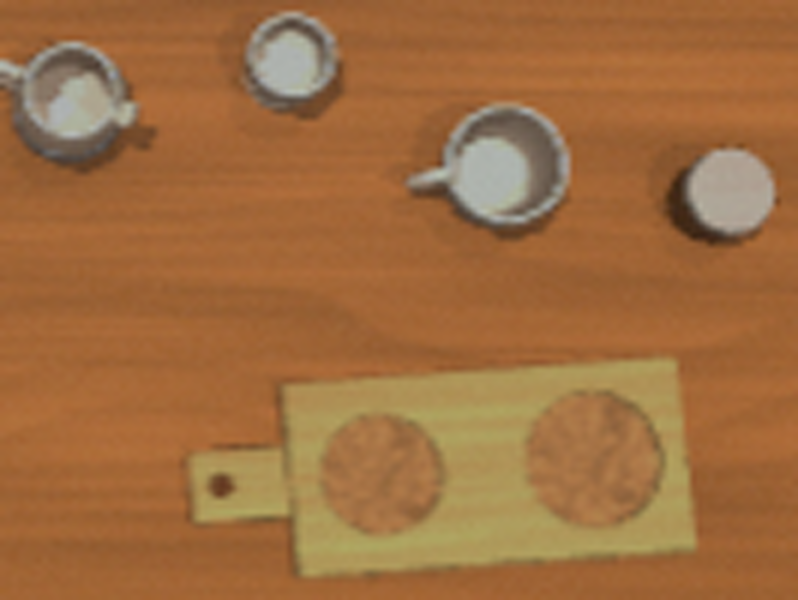

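View pics/c3.png

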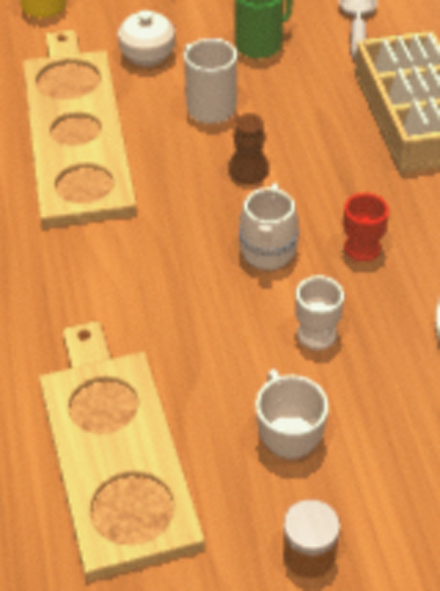

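The crops show every rim, lid and well clearly. My readings are in the script below; I'll back-project them at known heights and check against the side view.

```bash
cat > h.py <<'E'
from station import env, vision
import cv2, numpy as np
from scipy.spatial.transform import Rotation as R
def K(c): 
    f=200/np.tan(np.radians(c["vertical_fov"])/2); return np.array([[f,0,c["cx"]],[0,f,c["cy"]],[0,0,1.]])
C={n:vision.get_calibration(n) for n in("top","side")}
F=np.diag([1,-1,-1,1.])
def back(n,u,v,z):
    c=C[n]; M=F@c["view"]; p=cv2.undistortPoints(np.array([[[u,v]]],float),K(c),c["dist"])[0,0]
    d=M[:3,:3].T@np.array([p[0],p[1],1]); o=-M[:3,:3].T@M[:3,3]
    return o+d*(z-o[2])/d[2]
def proj(n,P):
    c=C[n]; M=F@c["view"]; return cv2.projectPoints(np.array(P,float).reshape(-1,3),cv2.Rodrigues(M[:3,:3])[0],M[:3,3],K(c),c["dist"])[0][:,0]
E
python3 - <<'E'
from h import *
np.set_printoptions(precision=1,suppress=True)
px=lambda o,s,u,v:(o[0]+(u+.5)/s-.5,o[1]+(v+.5)/s-.5)
T1=lambda u,v,z:back("top",*px((200,170),6,u,v),z)
T2=lambda u,v,z:back("top",*px((325,170),6,u,v),z)
S=lambda u,v,z:back("side",*px((240,125),2.75,u,v),z)
for n,t,s in [("mug",T1(356,105,82),S(211,60,82)),("jug",T2(73,92,72),S(270,210,72)),("egg",T2(292,62,62),S(319,297,62)),("tea",T2(507,166,54),S(292,407,54)),("jar",T2(731,193,52),S(312,525,52)),
 ("mill",T1(585,88,82),S(249,125,78)),("sugar",T1(143,222,35),S(147,40,35)),
 ("L1",T1(226,419,14),S(69,78,14)),("L2",T1(399,424,14),S(76,129,14)),("L3",T1(572,430,14),S(85,183,14)),("Ldot",T1(69,414,16),S(62,39,16)),
 ("S1",T2(381,474,14),S(104,405,14)),("S2",T2(595,459,14),S(132,507,14)),("Sdot",T2(221,486,16),S(84,335,16))]: print(n,t[:2],s[:2])
print("Lc",[T1(*c,16)[:2] for c in[(147,322),(662,338),(655,530),(135,513)]])
print("Sc",[T2(*c,16)[:2] for c in[(283,384),(676,359),(695,549),(300,577)]])
print("handles mug",T1(270,149,45)[:2],"jug spout",T2(128,113,68)[:2],"tea",T2(412,183,38)[:2], "jug handle",T1(738,66,50)[:2])
print(env.state()["time"])
E
```

```text
mug [640.6 246.2] [641.2 235.4]
jug [652.9  -3.2] [654.  -11.3]
egg [ 672.7 -122. ] [ 675.6 -128.6]
tea [ 618.6 -238.8] [ 619.9 -244.7]
jar [ 605.8 -359.4] [ 607.4 -364. ]
mill [651.5 124.3] [660.4 117.4]
sugar [582.1 366.6] [581.9 351.5]
L1 [476.3 320.9] [478.4 323. ]
L2 [474.8 225.9] [475.5 225.4]
L3 [472.8 130.9] [474.4 130.8]
Ldot [477.9 406.4] [478.7 401.9]
S1 [ 453.2 -175.6] [ 454.1 -177.7]
S2 [ 463.3 -292.4] [ 463.5 -292.5]
Sdot [445.3 -88. ] [446.  -90.3]
Lc [array([529., 366.]), array([523.9,  82.2]), array([418.9,  84.3]), array([424.5, 368. ])]
Sc [array([ 501.5, -122. ]), array([ 518.5, -337.2]), array([ 415.4, -345. ]), array([ 396.8, -130.9])]
handles mug [621.9 297.1] jug spout [642.5 -33. ] tea [ 610.9 -190.1] jug handle [670.5  42.5]
0.1
```

The wells and boards agree within about 2 mm, but the rim points differ in y between the two views. I'll overlay models on both pictures to settle it.

Run:
```python
from h import *
O={"mug":(640.6,246.2,82,31,30),"jug":(652.9,-3.2,72,26,26),"egg":(672.7,-122,62,23.5,20),"tea":(618.6,-238.8,54,33,23),"jar":(605.8,-359.4,52,23.5,23)}
t=np.linspace(0,2*np.pi,60)
ims={}
for n,(x0,x1,y0,y1,s) in {"top":(240,460,165,215,3.6),"side":(295,400,125,340,2.75)}.items():
    a=cv2.imread(f"pics/{n}0.png"); a=cv2.resize(a[y0:y1,x0:x1],None,fx=s,fy=s,interpolation=cv2.INTER_CUBIC)
    for x,y,h,r,f in O.values():
        for z,q,c in((h,r,(0,0,255)),(0,f,(0,255,0))):
            p=proj(n,np.c_[x+q*np.cos(t),y+q*np.sin(t),0*t+z]); p=(p+.5-[x0,y0])*s
            cv2.polylines(a,[p.astype(int)],True,c,1)
    ims[n]=a
b=np.zeros((600,792,3),np.uint8)
i=ims["top"]; 
k=ims["side"]; b[:k.shape[0],:k.shape[1]]=k
i2=[i[:,:396],i[:,396:]]
b[0:180,300:696]=i2[0]; b[200:380,300:696]=i2[1]
cv2.imwrite("pics/ov.png",b)
```

```text
(no output)
```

View pics/ov.png

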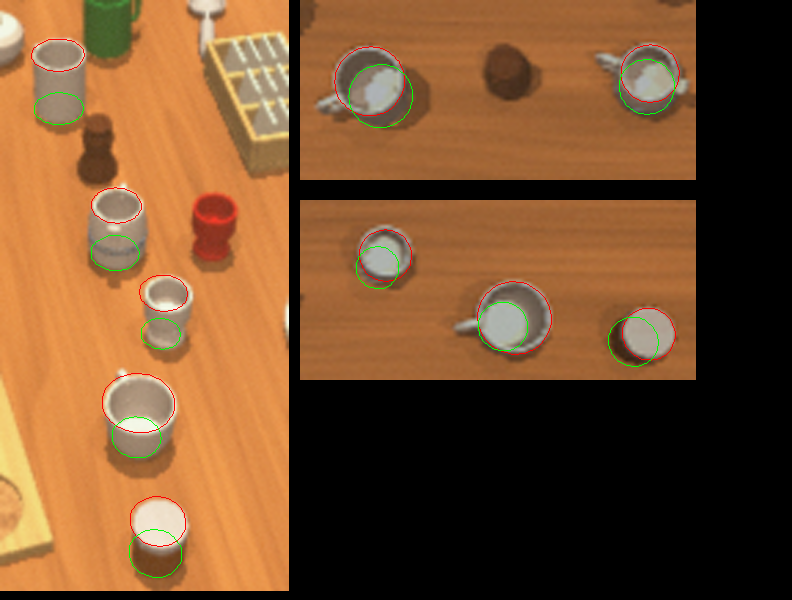

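The overlay fits to 1–3 mm: the green foot circles and red rims sit on their objects in both views, and the side view suggests about 2 mm less y. Next is a helper that turns world waypoints into tool-axis shifts.

```bash
cat > plan.py <<'E'
import numpy as np
# world pose (x,y,z mm, phi=world angle of tool y); objects: pick xy, yaw, grasp height; place xy, yaw
P=[("mug",641,244.5,.35,55,476.3,320.6,0),("egg",674.5,-124,0,48,474.6,225.6,0),("jar",606.5,-360.5,0,36,472.9,130.6,0),
("jug",653.5,-5.5,-.36,37,463.4,-292.2,.08),("tea",619,-240.5,.16,42,453.5,-176.6,.08)]
cur=np.array([256.,597.5,227.5,1.166])
def leg(n,x,y,z,f):
    global cur
    d=np.array([x,y,z])-cur[:3]; c,s=np.cos(cur[3]),np.sin(cur[3])
    r=np.round([-s*d[0]+c*d[1],c*d[0]+s*d[1],-d[2]])/1; rz=round(cur[3]-f,2)
    print(f"{n:12s} dx {r[0]/1000:.3f} dy {r[1]/1000:.3f} dz {r[2]/1000:.3f} rz {rz}",end="  ")
    cur=cur+[-s*r[0]+c*r[1],c*r[0]+s*r[1],-r[2],-rz]; print(np.round(cur,2))
for n,x,y,f,h,u,v,g in P:
    leg(n+" over",x,y,160,f); leg("down",x,y,h+3,f); leg("up",x,y,160,f); leg("carry",u,v,160,g); leg("place",u,v,h+11,g); leg("up",u,v,160,g)
E
python3 plan.py
```

```text
mug over     dx -0.493 dy -0.173 dz 0.068 rz 0.82  [6.4102e+02 2.4432e+02 1.5950e+02 3.5000e-01]
down         dx 0.000 dy 0.000 dz 0.102 rz -0.0  [6.4102e+02 2.4432e+02 5.7500e+01 3.5000e-01]
up           dx 0.000 dy 0.000 dz -0.102 rz -0.0  [6.4102e+02 2.4432e+02 1.5950e+02 3.5000e-01]
carry        dx 0.128 dy -0.129 dz -0.000 rz 0.35  [476.26 320.99 159.5   -0.  ]
place        dx -0.000 dy 0.000 dz 0.094 rz -0.0  [476.26 320.99  65.5   -0.  ]
up           dx -0.000 dy 0.000 dz -0.094 rz -0.0  [476.26 320.99 159.5   -0.  ]
egg over     dx -0.444 dy 0.200 dz -0.000 rz -0.0  [ 674.48 -123.81  159.5    -0.  ]
down         dx -0.000 dy 0.000 dz 0.108 rz -0.0  [ 674.48 -123.81   51.5    -0.  ]
up           dx -0.000 dy 0.000 dz -0.108 rz -0.0  [ 674.48 -123.81  159.5    -0.  ]
carry        dx 0.349 dy -0.201 dz -0.000 rz -0.0  [474.88 225.99 159.5   -0.  ]
place        dx -0.000 dy -0.000 dz 0.100 rz -0.0  [474.88 225.99  59.5   -0.  ]
up           dx -0.000 dy -0.000 dz -0.100 rz -0.0  [474.88 225.99 159.5   -0.  ]
jar over     dx -0.586 dy 0.134 dz -0.000 rz -0.0  [ 606.53 -360.54  159
[... 918 characters left out ...]
          dx 0.000 dy 0.000 dz -0.112 rz -0.0  [ 4.6331e+02 -2.9265e+02  1.5950e+02  8.0000e-02]
tea over     dx 0.040 dy 0.159 dz -0.000 rz -0.08  [ 6.1882e+02 -2.4070e+02  1.5950e+02  1.6000e-01]
down         dx 0.000 dy 0.000 dz 0.114 rz -0.0  [ 6.1882e+02 -2.4070e+02  4.5500e+01  1.6000e-01]
up           dx 0.000 dy 0.000 dz -0.114 rz -0.0  [ 6.1882e+02 -2.4070e+02  1.5950e+02  1.6000e-01]
carry        dx 0.089 dy -0.153 dz -0.000 rz 0.08  [ 4.5385e+02 -1.7655e+02  1.5950e+02  8.0000e-02]
place        dx -0.000 dy -0.000 dz 0.106 rz -0.0  [ 4.5385e+02 -1.7655e+02  5.3500e+01  8.0000e-02]
up           dx -0.000 dy -0.000 dz -0.106 rz -0.0  [ 4.5385e+02 -1.7655e+02  1.5950e+02  8.0000e-02]
```

Careful with the scale: shifts go in shares of 0.4 m and turns go in shares of 2 rad. That gives: -0.24 m is -0.6, -0.08 m is -0.2.

Call:
play_rows(
  commands=[
    {"dx": -0.05, "dy": -0.0175},
    {"dx": -0.15, "dy": -0.0525},
    {"dx": -0.25, "dy": -0.0875},
    {"dx": -0.35, "dy": -0.1225},
    {"dx": -0.45, "dy": -0.1575},
    {"dx": -0.525, "dy": -0.1825},
    {"dx": -0.575, "dy": -0.2},
    {"dx": -0.6, "dy": -0.2075},
  ],
  fingers=0.094,
)

```text
validation failed for argument at $.co...
```

In the tool's units: -0.253 m is -0.6325, -0.225 m is -0.5625, 0.82 rad is 0.41.

Call:
play_rows(
  commands=[
    {"dx": -0.075, "dy": -0.025, "dz": 0.02, "rz": 0.05},
    {"dx": -0.175, "dy": -0.0625, "dz": 0.05, "rz": 0.11},
    {"dx": -0.275, "dy": -0.1, "dz": 0.075, "rz": 0.17},
    {"dx": -0.375, "dy": -0.135, "dz": 0.1, "rz": 0.23},
    {"dx": -0.475, "dy": -0.17, "dz": 0.125, "rz": 0.29},
    {"dx": -0.5625, "dy": -0.2, "dz": 0.15, "rz": 0.35},
    {"dx": -0.6325, "dy": -0.225, "dz": 0.17, "rz": 0.41},
    {"dx": -0.6325, "dy": -0.225, "dz": 0.17, "rz": 0.41},
  ],
)

```text
validation failed for argument at $.co...
```

In the tool's units: -0.24 m is -0.6, -0.23 m is -0.575.

Call:
play_rows(
  commands=[
    {"dx": -0.05, "dy": -0.0175, "dz": 0, "rx": 0, "ry": 0, "rz": 0},
    {"dx": -0.15, "dy": -0.0525, "dz": 0, "rx": 0, "ry": 0, "rz": 0},
    {"dx": -0.25, "dy": -0.0875, "dz": 0, "rx": 0, "ry": 0, "rz": 0},
    {"dx": -0.35, "dy": -0.1225, "dz": 0, "rx": 0, "ry": 0, "rz": 0},
    {"dx": -0.45, "dy": -0.1575, "dz": 0, "rx": 0, "ry": 0, "rz": 0},
    {"dx": -0.525, "dy": -0.1825, "dz": 0, "rx": 0, "ry": 0, "rz": 0},
    {"dx": -0.575, "dy": -0.2, "dz": 0, "rx": 0, "ry": 0, "rz": 0},
    {"dx": -0.6, "dy": -0.2075, "dz": 0, "rx": 0, "ry": 0, "rz": 0},
  ],
  fingers=0.094,
)

```text
time: 0.9
ee_pos: [445.0, 425.2, 227.0]
ee_rot: [-0.635, -3.076, 0.001]
ft_force: [0.2, 0.2, -0.1]
finger_gap: 94.0
finger_force: 0.0
```

In the tool's units: -0.253 m is -0.6325, -0.225 m is -0.5625, 0.82 rad is 0.41.

Call:
play_rows(
  commands=[
    {"dx": -0.075, "dy": -0.025, "dz": 0.02, "rx": 0, "ry": 0, "rz": 0.05},
    {"dx": -0.175, "dy": -0.0625, "dz": 0.05, "rx": 0, "ry": 0, "rz": 0.11},
    {"dx": -0.275, "dy": -0.1, "dz": 0.075, "rx": 0, "ry": 0, "rz": 0.17},
    {"dx": -0.375, "dy": -0.135, "dz": 0.1, "rx": 0, "ry": 0, "rz": 0.23},
    {"dx": -0.475, "dy": -0.17, "dz": 0.125, "rx": 0, "ry": 0, "rz": 0.29},
    {"dx": -0.5625, "dy": -0.2, "dz": 0.15, "rx": 0, "ry": 0, "rz": 0.35},
    {"dx": -0.6325, "dy": -0.225, "dz": 0.17, "rx": 0, "ry": 0, "rz": 0.41},
    {"dx": -0.6325, "dy": -0.225, "dz": 0.17, "rx": 0, "ry": 0, "rz": 0.41},
  ],
)

```text
time: 1.7
ee_pos: [642.1, 241.9, 157.4]
ee_rot: [-1.811, -2.566, 0.003]
ft_force: [-1.2, -0.1, -0.2]
finger_gap: 94.3
finger_force: 0.0
```

Run:
```python
from h import *
for i in range(3): s=env.state();print(s["ee_pos"],R.from_rotvec(s["ee_rot"]).as_matrix()[:,1])
a=vision.grab_frame("top")[165:265,200:330]
b=vision.grab_frame("side")[60:260,220:400]
c=np.zeros((600,740,3),np.uint8); c[:300,:390]=cv2.resize(a,None,fx=3,fy=3); c[:,:0]=0
b=cv2.resize(b,(340,378)); c[:378,395:735]=b
cv2.imwrite("pics/m1.png",c[:380,:,::-1])
print(env.state()["ee_pos"])
```

```text
[642.06153915 241.9492013  157.37320344] [ 0.94220745  0.33502063 -0.00251084]
[642.06153915 241.9492013  157.37320344] [ 0.94220745  0.33502063 -0.00251084]
[642.06153915 241.9492013  157.37320344] [ 0.94220745  0.33502063 -0.00251084]
[640.53339146 244.64799349 158.79726958]
```

View pics/m1.png

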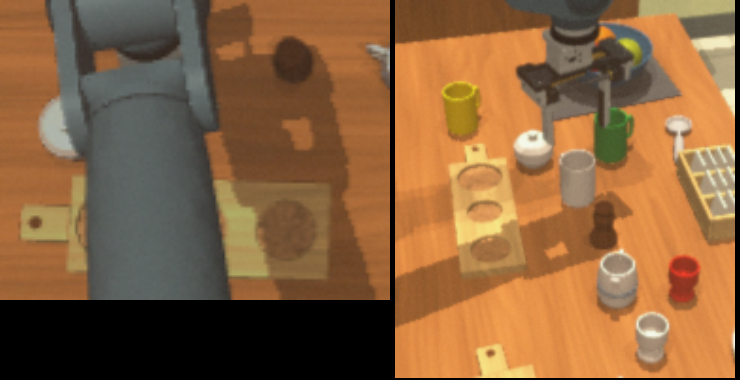

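The gripper straddles the mug (side crop, around (577,150)), and the measured pose jitters about 1–2 mm around the commanded one. Next is the descent and grip.

In the tool's units: 0.102 m is 0.255, 0.1 m is 0.25.

Call:
play_rows(
  commands=[
    {"dx": 0, "dy": 0, "dz": 0.025, "rx": 0, "ry": 0, "rz": 0},
    {"dx": 0, "dy": 0, "dz": 0.075, "rx": 0, "ry": 0, "rz": 0},
    {"dx": 0, "dy": 0, "dz": 0.125, "rx": 0, "ry": 0, "rz": 0},
    {"dx": 0, "dy": 0, "dz": 0.175, "rx": 0, "ry": 0, "rz": 0},
    {"dx": 0, "dy": 0, "dz": 0.2125, "rx": 0, "ry": 0, "rz": 0},
    {"dx": 0, "dy": 0, "dz": 0.2375, "rx": 0, "ry": 0, "rz": 0},
    {"dx": 0, "dy": 0, "dz": 0.25, "rx": 0, "ry": 0, "rz": 0},
    {"dx": 0, "dy": 0, "dz": 0.255, "rx": 0, "ry": 0, "rz": 0},
  ],
)

```text
time: 2.6
ee_pos: [641.0, 244.6, 57.3]
ee_rot: [1.805, 2.571, 0.0]
ft_force: [0.5, -0.3, -0.1]
finger_gap: 94.3
finger_force: 0.0
```

Call:
play_rows(
  commands=[
    {"dx": 0, "dy": 0, "dz": 0, "rx": 0, "ry": 0, "rz": 0},
    {"dx": 0, "dy": 0, "dz": 0, "rx": 0, "ry": 0, "rz": 0},
    {"dx": 0, "dy": 0, "dz": 0, "rx": 0, "ry": 0, "rz": 0},
    {"dx": 0, "dy": 0, "dz": 0, "rx": 0, "ry": 0, "rz": 0},
    {"dx": 0, "dy": 0, "dz": 0, "rx": 0, "ry": 0, "rz": 0},
    {"dx": 0, "dy": 0, "dz": 0, "rx": 0, "ry": 0, "rz": 0},
    {"dx": 0, "dy": 0, "dz": 0, "rx": 0, "ry": 0, "rz": 0},
    {"dx": 0, "dy": 0, "dz": 0, "rx": 0, "ry": 0, "rz": 0},
  ],
  fingers=0.045,
)

```text
time: 3.4
ee_pos: [641.5, 244.3, 57.9]
ee_rot: [1.806, 2.57, 0.001]
ft_force: [1.3, 0.0, 1.6]
finger_gap: 61.0
finger_force: 29.7
```

In the tool's units: -0.102 m is -0.255, -0.097 m is -0.2425.

Call:
play_rows(
  commands=[
    {"dx": 0, "dy": 0, "dz": -0.01, "rx": 0, "ry": 0, "rz": 0},
    {"dx": 0, "dy": 0, "dz": -0.035, "rx": 0, "ry": 0, "rz": 0},
    {"dx": 0, "dy": 0, "dz": -0.075, "rx": 0, "ry": 0, "rz": 0},
    {"dx": 0, "dy": 0, "dz": -0.125, "rx": 0, "ry": 0, "rz": 0},
    {"dx": 0, "dy": 0, "dz": -0.175, "rx": 0, "ry": 0, "rz": 0},
    {"dx": 0, "dy": 0, "dz": -0.2175, "rx": 0, "ry": 0, "rz": 0},
    {"dx": 0, "dy": 0, "dz": -0.2425, "rx": 0, "ry": 0, "rz": 0},
    {"dx": 0, "dy": 0, "dz": -0.255, "rx": 0, "ry": 0, "rz": 0},
  ],
)

```text
time: 4.2
ee_pos: [641.5, 244.4, 161.2]
ee_rot: [1.805, 2.57, 0.002]
ft_force: [-0.1, -0.3, -3.2]
finger_gap: 61.2
finger_force: 29.7
```

In the tool's units: -0.129 m is -0.3225, 0.128 m is 0.32, 0.35 rad is 0.175.

Call:
play_rows(
  commands=[
    {"dx": 0.015, "dy": -0.015, "dz": 0, "rx": 0, "ry": 0, "rz": 0.01},
    {"dx": 0.055, "dy": -0.055, "dz": 0, "rx": 0, "ry": 0, "rz": 0.03},
    {"dx": 0.1125, "dy": -0.1125, "dz": 0, "rx": 0, "ry": 0, "rz": 0.06},
    {"dx": 0.175, "dy": -0.175, "dz": 0, "rx": 0, "ry": 0, "rz": 0.095},
    {"dx": 0.2375, "dy": -0.2375, "dz": 0, "rx": 0, "ry": 0, "rz": 0.13},
    {"dx": 0.285, "dy": -0.2875, "dz": 0, "rx": 0, "ry": 0, "rz": 0.155},
    {"dx": 0.31, "dy": -0.3125, "dz": 0, "rx": 0, "ry": 0, "rz": 0.17},
    {"dx": 0.32, "dy": -0.3225, "dz": 0, "rx": 0, "ry": 0, "rz": 0.175},
  ],
)

```text
time: 5.0
ee_pos: [473.7, 321.4, 158.1]
ee_rot: [-2.224, -2.217, 0.004]
ft_force: [0.4, -0.4, -3.5]
finger_gap: 61.1
finger_force: 29.7
```

In the tool's units: 0.084 m is 0.21, 0.078 m is 0.195.

Call:
play_rows(
  commands=[
    {"dx": 0, "dy": 0, "dz": 0.02, "rx": 0, "ry": 0, "rz": 0},
    {"dx": 0, "dy": 0, "dz": 0.055, "rx": 0, "ry": 0, "rz": 0},
    {"dx": 0, "dy": 0, "dz": 0.095, "rx": 0, "ry": 0, "rz": 0},
    {"dx": 0, "dy": 0, "dz": 0.135, "rx": 0, "ry": 0, "rz": 0},
    {"dx": 0, "dy": 0, "dz": 0.17, "rx": 0, "ry": 0, "rz": 0},
    {"dx": 0, "dy": 0, "dz": 0.195, "rx": 0, "ry": 0, "rz": 0},
    {"dx": 0, "dy": 0, "dz": 0.21, "rx": 0, "ry": 0, "rz": 0},
    {"dx": 0, "dy": 0, "dz": 0.21, "rx": 0, "ry": 0, "rz": 0},
  ],
)

```text
time: 5.8
ee_pos: [475.8, 320.7, 74.4]
ee_rot: [-2.225, -2.217, 0.003]
ft_force: [-0.8, -0.6, -2.6]
finger_gap: 60.6
finger_force: 29.7
```

In the tool's units: 0.0095 m is 0.0238, 0.009 m is 0.0225.

Call:
play_rows(
  commands=[
    {"dx": 0, "dy": 0, "dz": 0.005, "rx": 0, "ry": 0, "rz": 0},
    {"dx": 0, "dy": 0, "dz": 0.01, "rx": 0, "ry": 0, "rz": 0},
    {"dx": 0, "dy": 0, "dz": 0.015, "rx": 0, "ry": 0, "rz": 0},
    {"dx": 0, "dy": 0, "dz": 0.0175, "rx": 0, "ry": 0, "rz": 0},
    {"dx": 0, "dy": 0, "dz": 0.02, "rx": 0, "ry": 0, "rz": 0},
    {"dx": 0, "dy": 0, "dz": 0.0225, "rx": 0, "ry": 0, "rz": 0},
    {"dx": 0, "dy": 0, "dz": 0.0238, "rx": 0, "ry": 0, "rz": 0},
    {"dx": 0, "dy": 0, "dz": 0.0238, "rx": 0, "ry": 0, "rz": 0},
  ],
)

```text
time: 6.6
ee_pos: [476.3, 321.0, 66.0]
ee_rot: [2.226, 2.217, 0.0]
ft_force: [0.0, 0.8, -2.8]
finger_gap: 60.4
finger_force: 29.7
```

In the tool's units: 0.0005 m is 0.0013.

Call:
play_rows(
  commands=[
    {"dx": 0, "dy": 0, "dz": 0.0013, "rx": 0, "ry": 0, "rz": 0},
    {"dx": 0, "dy": 0, "dz": 0.0013, "rx": 0, "ry": 0, "rz": 0},
    {"dx": 0, "dy": 0, "dz": 0.0013, "rx": 0, "ry": 0, "rz": 0},
  ],
)

```text
time: 6.9
ee_pos: [476.4, 321.0, 65.9]
ee_rot: [2.226, 2.217, 0.0]
ft_force: [-1.0, -1.0, 1.9]
finger_gap: 60.8
finger_force: 29.8
```

In the tool's units: 0.0005 m is 0.0013.

Call:
play_rows(
  commands=[
    {"dx": 0, "dy": 0, "dz": 0.0013, "rx": 0, "ry": 0, "rz": 0},
    {"dx": 0, "dy": 0, "dz": 0.0013, "rx": 0, "ry": 0, "rz": 0},
    {"dx": 0, "dy": 0, "dz": 0.0013, "rx": 0, "ry": 0, "rz": 0},
  ],
)

```text
time: 7.2
ee_pos: [476.4, 321.0, 65.9]
ee_rot: [-2.226, -2.217, 0.0]
ft_force: [-3.0, -1.5, 6.4]
finger_gap: 60.6
finger_force: 29.8
```

Call:
play_rows(
  commands=[
    {"dx": 0, "dy": 0, "dz": -0.0013, "rx": 0, "ry": 0, "rz": 0},
    {"dx": 0, "dy": 0, "dz": -0.0013, "rx": 0, "ry": 0, "rz": 0},
    {"dx": 0, "dy": 0, "dz": -0.0013, "rx": 0, "ry": 0, "rz": 0},
    {"dx": 0, "dy": 0, "dz": -0.0013, "rx": 0, "ry": 0, "rz": 0},
    {"dx": 0, "dy": 0, "dz": -0.0013, "rx": 0, "ry": 0, "rz": 0},
    {"dx": 0, "dy": 0, "dz": -0.0013, "rx": 0, "ry": 0, "rz": 0},
  ],
  fingers=0.094,
)

```text
time: 7.8
ee_pos: [476.3, 321.0, 65.4]
ee_rot: [2.226, 2.217, 0.0]
ft_force: [-0.9, -0.5, -0.1]
finger_gap: 94.2
finger_force: 0.0
```

In the tool's units: -0.094 m is -0.235, -0.085 m is -0.2125.

Call:
play_rows(
  commands=[
    {"dx": 0, "dy": 0, "dz": -0.025, "rx": 0, "ry": 0, "rz": 0},
    {"dx": 0, "dy": 0, "dz": -0.075, "rx": 0, "ry": 0, "rz": 0},
    {"dx": 0, "dy": 0, "dz": -0.15, "rx": 0, "ry": 0, "rz": 0},
    {"dx": 0, "dy": 0, "dz": -0.2125, "rx": 0, "ry": 0, "rz": 0},
    {"dx": 0, "dy": 0, "dz": -0.235, "rx": 0, "ry": 0, "rz": 0},
    {"dx": 0, "dy": 0, "dz": -0.235, "rx": 0, "ry": 0, "rz": 0},
  ],
)

```text
time: 8.4
ee_pos: [477.2, 321.4, 161.3]
ee_rot: [2.225, 2.216, 0.005]
ft_force: [-0.1, 1.1, 0.3]
finger_gap: 93.8
finger_force: 0.0
```

In the tool's units: -0.224 m is -0.56, -0.2 m is -0.5.

Call:
play_rows(
  commands=[
    {"dx": -0.05, "dy": 0.0225, "dz": 0, "rx": 0, "ry": 0, "rz": 0},
    {"dx": -0.125, "dy": 0.055, "dz": 0, "rx": 0, "ry": 0, "rz": 0},
    {"dx": -0.2, "dy": 0.09, "dz": 0, "rx": 0, "ry": 0, "rz": 0},
    {"dx": -0.275, "dy": 0.125, "dz": 0, "rx": 0, "ry": 0, "rz": 0},
    {"dx": -0.35, "dy": 0.1575, "dz": 0, "rx": 0, "ry": 0, "rz": 0},
    {"dx": -0.425, "dy": 0.1925, "dz": 0, "rx": 0, "ry": 0, "rz": 0},
    {"dx": -0.5, "dy": 0.225, "dz": 0, "rx": 0, "ry": 0, "rz": 0},
    {"dx": -0.56, "dy": 0.25, "dz": 0, "rx": 0, "ry": 0, "rz": 0},
  ],
)

```text
time: 9.2
ee_pos: [574.8, 94.9, 157.5]
ee_rot: [-2.225, -2.215, 0.003]
ft_force: [0.0, 0.5, -0.4]
finger_gap: 94.0
finger_force: 0.0
```

In the tool's units: -0.22 m is -0.55, -0.2 m is -0.5.

Call:
play_rows(
  commands=[
    {"dx": -0.075, "dy": 0.035, "dz": 0, "rx": 0, "ry": 0, "rz": 0},
    {"dx": -0.1625, "dy": 0.075, "dz": 0, "rx": 0, "ry": 0, "rz": 0},
    {"dx": -0.25, "dy": 0.1125, "dz": 0, "rx": 0, "ry": 0, "rz": 0},
    {"dx": -0.3375, "dy": 0.1525, "dz": 0, "rx": 0, "ry": 0, "rz": 0},
    {"dx": -0.425, "dy": 0.1925, "dz": 0, "rx": 0, "ry": 0, "rz": 0},
    {"dx": -0.5, "dy": 0.2275, "dz": 0, "rx": 0, "ry": 0, "rz": 0},
    {"dx": -0.55, "dy": 0.25, "dz": 0, "rx": 0, "ry": 0, "rz": 0},
    {"dx": -0.55, "dy": 0.25, "dz": 0, "rx": 0, "ry": 0, "rz": 0},
  ],
)

```text
time: 10.0
ee_pos: [674.1, -126.2, 157.2]
ee_rot: [-2.228, -2.212, 0.002]
ft_force: [-0.1, -0.9, 0.6]
finger_gap: 94.4
finger_force: 0.0
```

In the tool's units: 0.108 m is 0.27, 0.106 m is 0.265.

Call:
play_rows(
  commands=[
    {"dx": 0, "dy": 0, "dz": 0.025, "rx": 0, "ry": 0, "rz": 0},
    {"dx": 0, "dy": 0, "dz": 0.075, "rx": 0, "ry": 0, "rz": 0},
    {"dx": 0, "dy": 0, "dz": 0.125, "rx": 0, "ry": 0, "rz": 0},
    {"dx": 0, "dy": 0, "dz": 0.175, "rx": 0, "ry": 0, "rz": 0},
    {"dx": 0, "dy": 0, "dz": 0.225, "rx": 0, "ry": 0, "rz": 0},
    {"dx": 0, "dy": 0, "dz": 0.25, "rx": 0, "ry": 0, "rz": 0},
    {"dx": 0, "dy": 0, "dz": 0.265, "rx": 0, "ry": 0, "rz": 0},
    {"dx": 0, "dy": 0, "dz": 0.27, "rx": 0, "ry": 0, "rz": 0},
  ],
)

```text
time: 10.8
ee_pos: [674.1, -123.1, 50.8]
ee_rot: [-2.224, -2.217, 0.001]
ft_force: [0.3, -0.2, -0.1]
finger_gap: 93.7
finger_force: 0.0
```

Call:
play_rows(
  commands=[
    {"dx": 0, "dy": 0, "dz": 0, "rx": 0, "ry": 0, "rz": 0},
    {"dx": 0, "dy": 0, "dz": 0, "rx": 0, "ry": 0, "rz": 0},
    {"dx": 0, "dy": 0, "dz": 0, "rx": 0, "ry": 0, "rz": 0},
    {"dx": 0, "dy": 0, "dz": 0, "rx": 0, "ry": 0, "rz": 0},
    {"dx": 0, "dy": 0, "dz": 0, "rx": 0, "ry": 0, "rz": 0},
    {"dx": 0, "dy": 0, "dz": 0, "rx": 0, "ry": 0, "rz": 0},
    {"dx": 0, "dy": 0, "dz": 0, "rx": 0, "ry": 0, "rz": 0},
    {"dx": 0, "dy": 0, "dz": 0, "rx": 0, "ry": 0, "rz": 0},
  ],
  fingers=0.035,
)

```text
time: 11.6
ee_pos: [674.7, -123.9, 51.6]
ee_rot: [2.226, 2.217, 0.0]
ft_force: [0.8, -0.8, 0.9]
finger_gap: 46.7
finger_force: 30.0
```

In the tool's units: -0.108 m is -0.27, -0.09 m is -0.225.

Call:
play_rows(
  commands=[
    {"dx": 0, "dy": 0, "dz": -0.01, "rx": 0, "ry": 0, "rz": 0},
    {"dx": 0, "dy": 0, "dz": -0.035, "rx": 0, "ry": 0, "rz": 0},
    {"dx": 0, "dy": 0, "dz": -0.075, "rx": 0, "ry": 0, "rz": 0},
    {"dx": 0, "dy": 0, "dz": -0.125, "rx": 0, "ry": 0, "rz": 0},
    {"dx": 0, "dy": 0, "dz": -0.175, "rx": 0, "ry": 0, "rz": 0},
    {"dx": 0, "dy": 0, "dz": -0.225, "rx": 0, "ry": 0, "rz": 0},
    {"dx": 0, "dy": 0, "dz": -0.2575, "rx": 0, "ry": 0, "rz": 0},
    {"dx": 0, "dy": 0, "dz": -0.27, "rx": 0, "ry": 0, "rz": 0},
  ],
)

```text
time: 12.4
ee_pos: [675.5, -124.2, 162.4]
ee_rot: [2.223, 2.214, 0.003]
ft_force: [1.1, -0.9, -1.1]
finger_gap: 46.9
finger_force: 30.0
```

In the tool's units: 0.175 m is 0.4375, 0.15 m is 0.375.

Call:
play_rows(
  commands=[
    {"dx": 0.02, "dy": -0.0125, "dz": 0, "rx": 0, "ry": 0, "rz": 0},
    {"dx": 0.0625, "dy": -0.0375, "dz": 0, "rx": 0, "ry": 0, "rz": 0},
    {"dx": 0.125, "dy": -0.0725, "dz": 0, "rx": 0, "ry": 0, "rz": 0},
    {"dx": 0.1875, "dy": -0.1075, "dz": 0, "rx": 0, "ry": 0, "rz": 0},
    {"dx": 0.25, "dy": -0.145, "dz": 0, "rx": 0, "ry": 0, "rz": 0},
    {"dx": 0.3125, "dy": -0.18, "dz": 0, "rx": 0, "ry": 0, "rz": 0},
    {"dx": 0.375, "dy": -0.215, "dz": 0, "rx": 0, "ry": 0, "rz": 0},
    {"dx": 0.4375, "dy": -0.2525, "dz": 0, "rx": 0, "ry": 0, "rz": 0},
  ],
)

```text
time: 13.2
ee_pos: [572.2, 53.1, 158.0]
ee_rot: [-2.224, -2.216, 0.002]
ft_force: [0.2, -0.6, 0.1]
finger_gap: 47.2
finger_force: 30.0
```

In the tool's units: 0.174 m is 0.435, 0.17 m is 0.425.

Call:
play_rows(
  commands=[
    {"dx": 0.0625, "dy": -0.035, "dz": 0, "rx": 0, "ry": 0, "rz": 0},
    {"dx": 0.1375, "dy": -0.08, "dz": 0, "rx": 0, "ry": 0, "rz": 0},
    {"dx": 0.2125, "dy": -0.1225, "dz": 0, "rx": 0, "ry": 0, "rz": 0},
    {"dx": 0.2875, "dy": -0.165, "dz": 0, "rx": 0, "ry": 0, "rz": 0},
    {"dx": 0.35, "dy": -0.2, "dz": 0, "rx": 0, "ry": 0, "rz": 0},
    {"dx": 0.4, "dy": -0.23, "dz": 0, "rx": 0, "ry": 0, "rz": 0},
    {"dx": 0.425, "dy": -0.245, "dz": 0, "rx": 0, "ry": 0, "rz": 0},
    {"dx": 0.435, "dy": -0.25, "dz": 0, "rx": 0, "ry": 0, "rz": 0},
  ],
)

```text
time: 14.0
ee_pos: [473.6, 226.6, 158.6]
ee_rot: [-2.224, -2.218, 0.002]
ft_force: [0.3, -0.1, -0.2]
finger_gap: 47.0
finger_force: 30.0
```

In the tool's units: 0.09 m is 0.225, 0.084 m is 0.21.

Call:
play_rows(
  commands=[
    {"dx": 0, "dy": 0, "dz": 0.02, "rx": 0, "ry": 0, "rz": 0},
    {"dx": 0, "dy": 0, "dz": 0.06, "rx": 0, "ry": 0, "rz": 0},
    {"dx": 0, "dy": 0, "dz": 0.105, "rx": 0, "ry": 0, "rz": 0},
    {"dx": 0, "dy": 0, "dz": 0.15, "rx": 0, "ry": 0, "rz": 0},
    {"dx": 0, "dy": 0, "dz": 0.185, "rx": 0, "ry": 0, "rz": 0},
    {"dx": 0, "dy": 0, "dz": 0.21, "rx": 0, "ry": 0, "rz": 0},
    {"dx": 0, "dy": 0, "dz": 0.225, "rx": 0, "ry": 0, "rz": 0},
    {"dx": 0, "dy": 0, "dz": 0.225, "rx": 0, "ry": 0, "rz": 0},
  ],
)

```text
time: 14.8
ee_pos: [474.6, 225.7, 68.7]
ee_rot: [-2.226, -2.216, 0.002]
ft_force: [0.9, 0.0, 0.0]
finger_gap: 46.8
finger_force: 30.0
```

In the tool's units: 0.01 m is 0.025, 0.002 m is 0.005.

Call:
play_rows(
  commands=[
    {"dx": 0, "dy": 0, "dz": 0.005, "rx": 0, "ry": 0, "rz": 0},
    {"dx": 0, "dy": 0, "dz": 0.01, "rx": 0, "ry": 0, "rz": 0},
    {"dx": 0, "dy": 0, "dz": 0.015, "rx": 0, "ry": 0, "rz": 0},
    {"dx": 0, "dy": 0, "dz": 0.0188, "rx": 0, "ry": 0, "rz": 0},
    {"dx": 0, "dy": 0, "dz": 0.0225, "rx": 0, "ry": 0, "rz": 0},
    {"dx": 0, "dy": 0, "dz": 0.0238, "rx": 0, "ry": 0, "rz": 0},
    {"dx": 0, "dy": 0, "dz": 0.025, "rx": 0, "ry": 0, "rz": 0},
    {"dx": 0, "dy": 0, "dz": 0.025, "rx": 0, "ry": 0, "rz": 0},
  ],
)

```text
time: 15.6
ee_pos: [474.9, 226.0, 59.6]
ee_rot: [-2.226, -2.217, 0.0]
ft_force: [-0.3, 0.1, 1.4]
finger_gap: 46.9
finger_force: 30.0
```

In the tool's units: 0.0005 m is 0.0013.

Call:
play_rows(
  commands=[
    {"dx": 0, "dy": 0, "dz": 0.0013, "rx": 0, "ry": 0, "rz": 0},
    {"dx": 0, "dy": 0, "dz": 0.0013, "rx": 0, "ry": 0, "rz": 0},
    {"dx": 0, "dy": 0, "dz": 0.0013, "rx": 0, "ry": 0, "rz": 0},
  ],
)

```text
time: 15.9
ee_pos: [475.0, 226.0, 59.6]
ee_rot: [-2.226, -2.217, 0.0]
ft_force: [-2.5, -0.2, 4.3]
finger_gap: 46.8
finger_force: 30.0
```

In the tool's units: -0.0005 m is -0.0013.

Call:
play_rows(
  commands=[
    {"dx": 0, "dy": 0, "dz": -0.0013, "rx": 0, "ry": 0, "rz": 0},
    {"dx": 0, "dy": 0, "dz": -0.0013, "rx": 0, "ry": 0, "rz": 0},
    {"dx": 0, "dy": 0, "dz": -0.0013, "rx": 0, "ry": 0, "rz": 0},
    {"dx": 0, "dy": 0, "dz": -0.0013, "rx": 0, "ry": 0, "rz": 0},
    {"dx": 0, "dy": 0, "dz": -0.0013, "rx": 0, "ry": 0, "rz": 0},
    {"dx": 0, "dy": 0, "dz": -0.0013, "rx": 0, "ry": 0, "rz": 0},
  ],
  fingers=0.094,
)

```text
time: 16.5
ee_pos: [474.9, 226.0, 59.4]
ee_rot: [-2.226, -2.217, 0.0]
ft_force: [0.3, -0.4, -0.1]
finger_gap: 91.3
finger_force: 0.0
```

In the tool's units: -0.1 m is -0.25, -0.088 m is -0.22.

Call:
play_rows(
  commands=[
    {"dx": 0, "dy": 0, "dz": -0.025, "rx": 0, "ry": 0, "rz": 0},
    {"dx": 0, "dy": 0, "dz": -0.075, "rx": 0, "ry": 0, "rz": 0},
    {"dx": 0, "dy": 0, "dz": -0.15, "rx": 0, "ry": 0, "rz": 0},
    {"dx": 0, "dy": 0, "dz": -0.22, "rx": 0, "ry": 0, "rz": 0},
    {"dx": 0, "dy": 0, "dz": -0.25, "rx": 0, "ry": 0, "rz": 0},
    {"dx": 0, "dy": 0, "dz": -0.25, "rx": 0, "ry": 0, "rz": 0},
  ],
)

```text
time: 17.1
ee_pos: [476.2, 226.3, 161.8]
ee_rot: [2.224, 2.215, 0.006]
ft_force: [-0.5, 0.1, -0.4]
finger_gap: 93.7
finger_force: 0.0
```

In the tool's units: -0.293 m is -0.7325, -0.255 m is -0.6375.

Call:
play_rows(
  commands=[
    {"dx": -0.05, "dy": 0.0125, "dz": 0, "rx": 0, "ry": 0, "rz": 0},
    {"dx": -0.1375, "dy": 0.03, "dz": 0, "rx": 0, "ry": 0, "rz": 0},
    {"dx": -0.2375, "dy": 0.0525, "dz": 0, "rx": 0, "ry": 0, "rz": 0},
    {"dx": -0.3375, "dy": 0.0775, "dz": 0, "rx": 0, "ry": 0, "rz": 0},
    {"dx": -0.4375, "dy": 0.1, "dz": 0, "rx": 0, "ry": 0, "rz": 0},
    {"dx": -0.5375, "dy": 0.1225, "dz": 0, "rx": 0, "ry": 0, "rz": 0},
    {"dx": -0.6375, "dy": 0.145, "dz": 0, "rx": 0, "ry": 0, "rz": 0},
    {"dx": -0.7325, "dy": 0.1675, "dz": 0, "rx": 0, "ry": 0, "rz": 0},
  ],
)

```text
time: 17.9
ee_pos: [539.8, -68.8, 157.5]
ee_rot: [-2.225, -2.215, 0.002]
ft_force: [0.5, 0.7, 0.5]
finger_gap: 94.0
finger_force: 0.0
```

In the tool's units: -0.293 m is -0.7325, -0.26 m is -0.65.

Call:
play_rows(
  commands=[
    {"dx": -0.1, "dy": 0.0225, "dz": 0, "rx": 0, "ry": 0, "rz": 0},
    {"dx": -0.2125, "dy": 0.0475, "dz": 0, "rx": 0, "ry": 0, "rz": 0},
    {"dx": -0.325, "dy": 0.075, "dz": 0, "rx": 0, "ry": 0, "rz": 0},
    {"dx": -0.4375, "dy": 0.1, "dz": 0, "rx": 0, "ry": 0, "rz": 0},
    {"dx": -0.55, "dy": 0.125, "dz": 0, "rx": 0, "ry": 0, "rz": 0},
    {"dx": -0.65, "dy": 0.15, "dz": 0, "rx": 0, "ry": 0, "rz": 0},
    {"dx": -0.7325, "dy": 0.1675, "dz": 0, "rx": 0, "ry": 0, "rz": 0},
    {"dx": -0.7325, "dy": 0.1675, "dz": 0, "rx": 0, "ry": 0, "rz": 0},
  ],
)

```text
time: 18.7
ee_pos: [605.6, -364.0, 156.8]
ee_rot: [-2.229, -2.211, 0.001]
ft_force: [0.1, 0.0, 0.5]
finger_gap: 94.2
finger_force: 0.0
```

In the tool's units: 0.12 m is 0.3, 0.118 m is 0.295.

Call:
play_rows(
  commands=[
    {"dx": 0, "dy": 0, "dz": 0.025, "rx": 0, "ry": 0, "rz": 0},
    {"dx": 0, "dy": 0, "dz": 0.075, "rx": 0, "ry": 0, "rz": 0},
    {"dx": 0, "dy": 0, "dz": 0.1375, "rx": 0, "ry": 0, "rz": 0},
    {"dx": 0, "dy": 0, "dz": 0.2, "rx": 0, "ry": 0, "rz": 0},
    {"dx": 0, "dy": 0, "dz": 0.25, "rx": 0, "ry": 0, "rz": 0},
    {"dx": 0, "dy": 0, "dz": 0.28, "rx": 0, "ry": 0, "rz": 0},
    {"dx": 0, "dy": 0, "dz": 0.295, "rx": 0, "ry": 0, "rz": 0},
    {"dx": 0, "dy": 0, "dz": 0.3, "rx": 0, "ry": 0, "rz": 0},
  ],
)

```text
time: 19.5
ee_pos: [606.3, -359.6, 38.7]
ee_rot: [-2.224, -2.217, 0.0]
ft_force: [0.6, -0.0, -0.5]
finger_gap: 93.7
finger_force: 0.0
```

Call:
play_rows(
  commands=[
    {"dx": 0, "dy": 0, "dz": 0, "rx": 0, "ry": 0, "rz": 0},
    {"dx": 0, "dy": 0, "dz": 0, "rx": 0, "ry": 0, "rz": 0},
    {"dx": 0, "dy": 0, "dz": 0, "rx": 0, "ry": 0, "rz": 0},
    {"dx": 0, "dy": 0, "dz": 0, "rx": 0, "ry": 0, "rz": 0},
    {"dx": 0, "dy": 0, "dz": 0, "rx": 0, "ry": 0, "rz": 0},
    {"dx": 0, "dy": 0, "dz": 0, "rx": 0, "ry": 0, "rz": 0},
    {"dx": 0, "dy": 0, "dz": 0, "rx": 0, "ry": 0, "rz": 0},
    {"dx": 0, "dy": 0, "dz": 0, "rx": 0, "ry": 0, "rz": 0},
  ],
  fingers=0.035,
)

```text
time: 20.3
ee_pos: [606.6, -360.6, 39.6]
ee_rot: [2.226, 2.217, 0.0]
ft_force: [0.4, 0.5, 0.6]
finger_gap: 46.3
finger_force: 30.0
```

In the tool's units: -0.12 m is -0.3, -0.114 m is -0.285.

Call:
play_rows(
  commands=[
    {"dx": 0, "dy": 0, "dz": -0.01, "rx": 0, "ry": 0, "rz": 0},
    {"dx": 0, "dy": 0, "dz": -0.035, "rx": 0, "ry": 0, "rz": 0},
    {"dx": 0, "dy": 0, "dz": -0.075, "rx": 0, "ry": 0, "rz": 0},
    {"dx": 0, "dy": 0, "dz": -0.1375, "rx": 0, "ry": 0, "rz": 0},
    {"dx": 0, "dy": 0, "dz": -0.2, "rx": 0, "ry": 0, "rz": 0},
    {"dx": 0, "dy": 0, "dz": -0.25, "rx": 0, "ry": 0, "rz": 0},
    {"dx": 0, "dy": 0, "dz": -0.285, "rx": 0, "ry": 0, "rz": 0},
    {"dx": 0, "dy": 0, "dz": -0.3, "rx": 0, "ry": 0, "rz": 0},
  ],
)

```text
time: 21.1
ee_pos: [607.3, -361.2, 162.4]
ee_rot: [2.223, 2.214, 0.001]
ft_force: [0.3, 0.2, -0.3]
finger_gap: 45.9
finger_force: 30.0
```

In the tool's units: 0.246 m is 0.615, 0.212 m is 0.53.

Call:
play_rows(
  commands=[
    {"dx": 0.03, "dy": -0.0075, "dz": 0, "rx": 0, "ry": 0, "rz": 0},
    {"dx": 0.0925, "dy": -0.025, "dz": 0, "rx": 0, "ry": 0, "rz": 0},
    {"dx": 0.18, "dy": -0.05, "dz": 0, "rx": 0, "ry": 0, "rz": 0},
    {"dx": 0.2675, "dy": -0.075, "dz": 0, "rx": 0, "ry": 0, "rz": 0},
    {"dx": 0.355, "dy": -0.0975, "dz": 0, "rx": 0, "ry": 0, "rz": 0},
    {"dx": 0.4425, "dy": -0.1225, "dz": 0, "rx": 0, "ry": 0, "rz": 0},
    {"dx": 0.53, "dy": -0.1475, "dz": 0, "rx": 0, "ry": 0, "rz": 0},
    {"dx": 0.615, "dy": -0.17, "dz": 0, "rx": 0, "ry": 0, "rz": 0},
  ],
)

```text
time: 21.9
ee_pos: [537.5, -111.7, 157.8]
ee_rot: [-2.224, -2.215, 0.001]
ft_force: [-0.1, -0.4, -0.7]
finger_gap: 45.9
finger_force: 30.0
```

In the tool's units: 0.245 m is 0.6125, 0.238 m is 0.595.

Call:
play_rows(
  commands=[
    {"dx": 0.0875, "dy": -0.025, "dz": 0, "rx": 0, "ry": 0, "rz": 0},
    {"dx": 0.1875, "dy": -0.0525, "dz": 0, "rx": 0, "ry": 0, "rz": 0},
    {"dx": 0.2875, "dy": -0.08, "dz": 0, "rx": 0, "ry": 0, "rz": 0},
    {"dx": 0.3875, "dy": -0.1075, "dz": 0, "rx": 0, "ry": 0, "rz": 0},
    {"dx": 0.475, "dy": -0.1325, "dz": 0, "rx": 0, "ry": 0, "rz": 0},
    {"dx": 0.55, "dy": -0.1525, "dz": 0, "rx": 0, "ry": 0, "rz": 0},
    {"dx": 0.595, "dy": -0.165, "dz": 0, "rx": 0, "ry": 0, "rz": 0},
    {"dx": 0.6125, "dy": -0.17, "dz": 0, "rx": 0, "ry": 0, "rz": 0},
  ],
)

```text
time: 22.7
ee_pos: [470.4, 132.7, 158.0]
ee_rot: [-2.221, -2.219, 0.003]
ft_force: [-0.2, 0.1, -1.1]
finger_gap: 46.0
finger_force: 30.0
```

Call:
play_rows(
  commands=[
    {"dx": 0, "dy": 0, "dz": 0.02, "rx": 0, "ry": 0, "rz": 0},
    {"dx": 0, "dy": 0, "dz": 0.06, "rx": 0, "ry": 0, "rz": 0},
    {"dx": 0, "dy": 0, "dz": 0.1125, "rx": 0, "ry": 0, "rz": 0},
    {"dx": 0, "dy": 0, "dz": 0.165, "rx": 0, "ry": 0, "rz": 0},
    {"dx": 0, "dy": 0, "dz": 0.21, "rx": 0, "ry": 0, "rz": 0},
    {"dx": 0, "dy": 0, "dz": 0.24, "rx": 0, "ry": 0, "rz": 0},
    {"dx": 0, "dy": 0, "dz": 0.255, "rx": 0, "ry": 0, "rz": 0},
    {"dx": 0, "dy": 0, "dz": 0.255, "rx": 0, "ry": 0, "rz": 0},
  ],
)

```text
time: 23.5
ee_pos: [472.0, 130.5, 56.6]
ee_rot: [-2.226, -2.215, 0.002]
ft_force: [0.5, 0.4, 0.1]
finger_gap: 45.8
finger_force: 30.0
```

In the tool's units: 0.01 m is 0.025, 0.002 m is 0.005.

Call:
play_rows(
  commands=[
    {"dx": 0, "dy": 0, "dz": 0.005, "rx": 0, "ry": 0, "rz": 0},
    {"dx": 0, "dy": 0, "dz": 0.01, "rx": 0, "ry": 0, "rz": 0},
    {"dx": 0, "dy": 0, "dz": 0.015, "rx": 0, "ry": 0, "rz": 0},
    {"dx": 0, "dy": 0, "dz": 0.0188, "rx": 0, "ry": 0, "rz": 0},
    {"dx": 0, "dy": 0, "dz": 0.0225, "rx": 0, "ry": 0, "rz": 0},
    {"dx": 0, "dy": 0, "dz": 0.0238, "rx": 0, "ry": 0, "rz": 0},
    {"dx": 0, "dy": 0, "dz": 0.025, "rx": 0, "ry": 0, "rz": 0},
    {"dx": 0, "dy": 0, "dz": 0.025, "rx": 0, "ry": 0, "rz": 0},
  ],
)

```text
time: 24.3
ee_pos: [472.5, 131.0, 47.5]
ee_rot: [2.226, 2.217, 0.0]
ft_force: [-0.3, 0.2, -0.4]
finger_gap: 45.9
finger_force: 30.0
```

In the tool's units: 0.0005 m is 0.0013.

Call:
play_rows(
  commands=[
    {"dx": 0, "dy": 0, "dz": 0.0013, "rx": 0, "ry": 0, "rz": 0},
    {"dx": 0, "dy": 0, "dz": 0.0013, "rx": 0, "ry": 0, "rz": 0},
    {"dx": 0, "dy": 0, "dz": 0.0013, "rx": 0, "ry": 0, "rz": 0},
  ],
)

```text
time: 24.6
ee_pos: [472.6, 131.0, 47.5]
ee_rot: [-2.226, -2.217, 0.0]
ft_force: [-3.0, 0.5, 6.1]
finger_gap: 45.8
finger_force: 30.0
```

Call:
play_rows(
  commands=[
    {"dx": 0, "dy": 0, "dz": -0.0013, "rx": 0, "ry": 0, "rz": 0},
    {"dx": 0, "dy": 0, "dz": -0.0013, "rx": 0, "ry": 0, "rz": 0},
    {"dx": 0, "dy": 0, "dz": -0.0013, "rx": 0, "ry": 0, "rz": 0},
    {"dx": 0, "dy": 0, "dz": -0.0013, "rx": 0, "ry": 0, "rz": 0},
    {"dx": 0, "dy": 0, "dz": -0.0013, "rx": 0, "ry": 0, "rz": 0},
    {"dx": 0, "dy": 0, "dz": -0.0013, "rx": 0, "ry": 0, "rz": 0},
  ],
  fingers=0.094,
)

```text
time: 25.2
ee_pos: [472.5, 131.0, 47.4]
ee_rot: [-2.226, -2.217, 0.0]
ft_force: [0.6, -0.7, 0.1]
finger_gap: 90.4
finger_force: 0.0
```

In the tool's units: -0.112 m is -0.28, -0.098 m is -0.245.

Call:
play_rows(
  commands=[
    {"dx": 0, "dy": 0, "dz": -0.025, "rx": 0, "ry": 0, "rz": 0},
    {"dx": 0, "dy": 0, "dz": -0.075, "rx": 0, "ry": 0, "rz": 0},
    {"dx": 0, "dy": 0, "dz": -0.1625, "rx": 0, "ry": 0, "rz": 0},
    {"dx": 0, "dy": 0, "dz": -0.245, "rx": 0, "ry": 0, "rz": 0},
    {"dx": 0, "dy": 0, "dz": -0.28, "rx": 0, "ry": 0, "rz": 0},
    {"dx": 0, "dy": 0, "dz": -0.28, "rx": 0, "ry": 0, "rz": 0},
  ],
)

```text
time: 25.8
ee_pos: [474.1, 131.1, 161.9]
ee_rot: [2.223, 2.215, 0.006]
ft_force: [-0.6, -0.3, -1.9]
finger_gap: 94.0
finger_force: 0.0
```

In the tool's units: 0.182 m is 0.455, 0.174 m is 0.435, 0.36 rad is 0.18.

Call:
play_rows(
  commands=[
    {"dx": -0.0375, "dy": 0.05, "dz": 0, "rx": 0, "ry": 0, "rz": 0.02},
    {"dx": -0.1, "dy": 0.1325, "dz": 0, "rx": 0, "ry": 0, "rz": 0.055},
    {"dx": -0.1625, "dy": 0.2175, "dz": 0, "rx": 0, "ry": 0, "rz": 0.09},
    {"dx": -0.225, "dy": 0.3, "dz": 0, "rx": 0, "ry": 0, "rz": 0.125},
    {"dx": -0.2825, "dy": 0.3775, "dz": 0, "rx": 0, "ry": 0, "rz": 0.155},
    {"dx": -0.325, "dy": 0.435, "dz": 0, "rx": 0, "ry": 0, "rz": 0.175},
    {"dx": -0.34, "dy": 0.455, "dz": 0, "rx": 0, "ry": 0, "rz": 0.18},
    {"dx": -0.34, "dy": 0.455, "dz": 0, "rx": 0, "ry": 0, "rz": 0.18},
  ],
)

```text
time: 26.6
ee_pos: [653.4, -6.2, 157.4]
ee_rot: [-2.585, -1.781, 0.003]
ft_force: [-0.1, -0.0, -0.0]
finger_gap: 94.2
finger_force: 0.0
```

In the tool's units: 0.12 m is 0.3, 0.118 m is 0.295.

Call:
play_rows(
  commands=[
    {"dx": 0, "dy": 0, "dz": 0.025, "rx": 0, "ry": 0, "rz": 0},
    {"dx": 0, "dy": 0, "dz": 0.075, "rx": 0, "ry": 0, "rz": 0},
    {"dx": 0, "dy": 0, "dz": 0.1375, "rx": 0, "ry": 0, "rz": 0},
    {"dx": 0, "dy": 0, "dz": 0.2, "rx": 0, "ry": 0, "rz": 0},
    {"dx": 0, "dy": 0, "dz": 0.25, "rx": 0, "ry": 0, "rz": 0},
    {"dx": 0, "dy": 0, "dz": 0.28, "rx": 0, "ry": 0, "rz": 0},
    {"dx": 0, "dy": 0, "dz": 0.295, "rx": 0, "ry": 0, "rz": 0},
    {"dx": 0, "dy": 0, "dz": 0.3, "rx": 0, "ry": 0, "rz": 0},
  ],
)

```text
time: 27.4
ee_pos: [653.4, -5.2, 39.1]
ee_rot: [-2.586, -1.783, 0.001]
ft_force: [-0.6, 0.4, -0.6]
finger_gap: 94.0
finger_force: 0.0
```

Call:
play_rows(
  commands=[
    {"dx": 0, "dy": 0, "dz": 0, "rx": 0, "ry": 0, "rz": 0},
    {"dx": 0, "dy": 0, "dz": 0, "rx": 0, "ry": 0, "rz": 0},
    {"dx": 0, "dy": 0, "dz": 0, "rx": 0, "ry": 0, "rz": 0},
    {"dx": 0, "dy": 0, "dz": 0, "rx": 0, "ry": 0, "rz": 0},
    {"dx": 0, "dy": 0, "dz": 0, "rx": 0, "ry": 0, "rz": 0},
    {"dx": 0, "dy": 0, "dz": 0, "rx": 0, "ry": 0, "rz": 0},
    {"dx": 0, "dy": 0, "dz": 0, "rx": 0, "ry": 0, "rz": 0},
    {"dx": 0, "dy": 0, "dz": 0, "rx": 0, "ry": 0, "rz": 0},
  ],
  fingers=0.045,
)

```text
time: 28.2
ee_pos: [654.2, -5.8, 39.9]
ee_rot: [2.587, 1.783, 0.0]
ft_force: [-1.7, -0.1, 3.9]
finger_gap: 59.9
finger_force: 30.0
```

Call:
play_rows(
  commands=[
    {"dx": 0, "dy": 0, "dz": -0.01, "rx": 0, "ry": 0, "rz": 0},
    {"dx": 0, "dy": 0, "dz": -0.035, "rx": 0, "ry": 0, "rz": 0},
    {"dx": 0, "dy": 0, "dz": -0.075, "rx": 0, "ry": 0, "rz": 0},
    {"dx": 0, "dy": 0, "dz": -0.1375, "rx": 0, "ry": 0, "rz": 0},
    {"dx": 0, "dy": 0, "dz": -0.2, "rx": 0, "ry": 0, "rz": 0},
    {"dx": 0, "dy": 0, "dz": -0.25, "rx": 0, "ry": 0, "rz": 0},
    {"dx": 0, "dy": 0, "dz": -0.285, "rx": 0, "ry": 0, "rz": 0},
    {"dx": 0, "dy": 0, "dz": -0.3, "rx": 0, "ry": 0, "rz": 0},
  ],
)

```text
time: 29.0
ee_pos: [654.9, -5.9, 162.1]
ee_rot: [2.585, 1.781, 0.004]
ft_force: [0.9, -0.6, -1.5]
finger_gap: 59.6
finger_force: 30.0
```

Run:
```python
from h import *
b=vision.grab_frame("side")[60:340,220:400][:,:,::-1]
cv2.imwrite("pics/m2.png",cv2.resize(b,None,fx=2.1,fy=2.1,interpolation=cv2.INTER_CUBIC))
print(env.state()["ee_pos"],env.state()["finger_gap"])
```

```text
[654.85742322  -5.86775092 161.93995891] 59.37445122902106
```

View pics/m2.png

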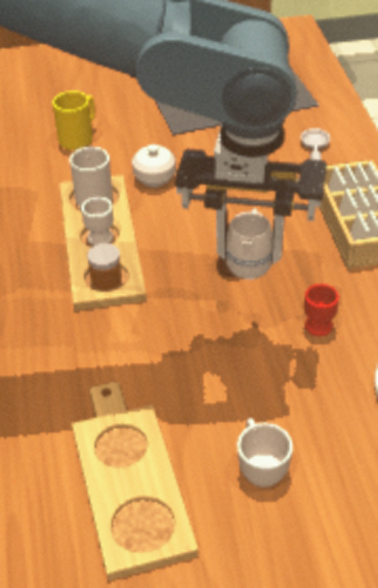

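The jug is held upright between the fingers (250,240), and the mug, egg cup and jar stand in their wells. Next I carry the jug.

In the tool's units: -0.17 m is -0.425, -0.075 m is -0.1875, -0.2 rad is -0.1.

Call:
play_rows(
  commands=[
    {"dx": -0.02, "dy": -0.005, "dz": 0, "rx": 0, "ry": 0, "rz": -0.01},
    {"dx": -0.0625, "dy": -0.015, "dz": 0, "rx": 0, "ry": 0, "rz": -0.025},
    {"dx": -0.125, "dy": -0.0275, "dz": 0, "rx": 0, "ry": 0, "rz": -0.04},
    {"dx": -0.1875, "dy": -0.0425, "dz": 0, "rx": 0, "ry": 0, "rz": -0.055},
    {"dx": -0.25, "dy": -0.055, "dz": 0, "rx": 0, "ry": 0, "rz": -0.07},
    {"dx": -0.3125, "dy": -0.07, "dz": 0, "rx": 0, "ry": 0, "rz": -0.085},
    {"dx": -0.375, "dy": -0.0825, "dz": 0, "rx": 0, "ry": 0, "rz": -0.1},
    {"dx": -0.425, "dy": -0.095, "dz": 0, "rx": 0, "ry": 0, "rz": 0},
  ],
)

```text
time: 29.85
ee_pos: [556.5, -151.8, 158.2]
ee_rot: [-2.543, -1.841, 0.002]
ft_force: [0.5, -0.2, -1.4]
finger_gap: 59.8
finger_force: 29.9
```

Call:
play_rows(
  commands=[
    {"dx": 0, "dy": 0, "dz": 0, "rx": 0, "ry": 0, "rz": 0},
    {"dx": 0, "dy": 0, "dz": 0, "rx": 0, "ry": 0, "rz": 0},
    {"dx": 0, "dy": 0, "dz": 0, "rx": 0, "ry": 0, "rz": 0},
    {"dx": 0, "dy": 0, "dz": 0, "rx": 0, "ry": 0, "rz": 0},
    {"dx": 0, "dy": 0, "dz": 0, "rx": 0, "ry": 0, "rz": 0},
  ],
)

```text
time: 30.35
ee_pos: [558.2, -150.4, 159.3]
ee_rot: [-2.54, -1.849, 0.0]
ft_force: [0.1, 0.4, -0.9]
finger_gap: 60.2
finger_force: 30.0
```

Run:
```python
from h import *
s=env.state(); y=R.from_rotvec(s["ee_rot"]).as_matrix()[:,1]; print(s["ee_pos"],np.arctan2(y[1],y[0]))
f=np.arctan2(y[1],y[0]); d=np.array([463.4,-292.2])-s["ee_pos"][:2]; print(-np.sin(f)*d[0]+np.cos(f)*d[1],np.cos(f)*d[0]+np.sin(f)*d[1],f-.08)
```

```text
[ 558.19104231 -150.43265677  159.33016932] -0.3124282276859377
-164.0403310213031 -46.62714988299357 -0.3924282276859377
```

In the tool's units: -0.164 m is -0.41, -0.0465 m is -0.1163, -0.39 rad is -0.195.

Call:
play_rows(
  commands=[
    {"dx": -0.025, "dy": -0.0075, "dz": 0, "rx": 0, "ry": 0, "rz": -0.015},
    {"dx": -0.085, "dy": -0.025, "dz": 0, "rx": 0, "ry": 0, "rz": -0.045},
    {"dx": -0.16, "dy": -0.045, "dz": 0, "rx": 0, "ry": 0, "rz": -0.08},
    {"dx": -0.24, "dy": -0.0675, "dz": 0, "rx": 0, "ry": 0, "rz": -0.115},
    {"dx": -0.3125, "dy": -0.09, "dz": 0, "rx": 0, "ry": 0, "rz": -0.15},
    {"dx": -0.3725, "dy": -0.105, "dz": 0, "rx": 0, "ry": 0, "rz": -0.18},
    {"dx": -0.4025, "dy": -0.1138, "dz": 0, "rx": 0, "ry": 0, "rz": -0.195},
    {"dx": -0.41, "dy": -0.1163, "dz": 0, "rx": 0, "ry": 0, "rz": -0.195},
  ],
)

```text
time: 31.15
ee_pos: [462.6, -293.6, 159.6]
ee_rot: [2.137, 2.303, -0.0]
ft_force: [0.7, -0.7, -2.5]
finger_gap: 59.7
finger_force: 30.0
```

In the tool's units: 0.102 m is 0.255, 0.096 m is 0.24.

Call:
play_rows(
  commands=[
    {"dx": 0, "dy": 0, "dz": 0.02, "rx": 0, "ry": 0, "rz": 0},
    {"dx": 0, "dy": 0, "dz": 0.06, "rx": 0, "ry": 0, "rz": 0},
    {"dx": 0, "dy": 0, "dz": 0.1125, "rx": 0, "ry": 0, "rz": 0},
    {"dx": 0, "dy": 0, "dz": 0.165, "rx": 0, "ry": 0, "rz": 0},
    {"dx": 0, "dy": 0, "dz": 0.21, "rx": 0, "ry": 0, "rz": 0},
    {"dx": 0, "dy": 0, "dz": 0.24, "rx": 0, "ry": 0, "rz": 0},
    {"dx": 0, "dy": 0, "dz": 0.255, "rx": 0, "ry": 0, "rz": 0},
    {"dx": 0, "dy": 0, "dz": 0.255, "rx": 0, "ry": 0, "rz": 0},
  ],
)

```text
time: 31.95
ee_pos: [462.9, -292.0, 56.7]
ee_rot: [-2.134, -2.304, -0.0]
ft_force: [-1.3, -0.2, -2.1]
finger_gap: 59.7
finger_force: 30.0
```

In the tool's units: 0.01 m is 0.025, 0.0095 m is 0.0238.

Call:
play_rows(
  commands=[
    {"dx": 0, "dy": 0, "dz": 0.005, "rx": 0, "ry": 0, "rz": 0},
    {"dx": 0, "dy": 0, "dz": 0.01, "rx": 0, "ry": 0, "rz": 0},
    {"dx": 0, "dy": 0, "dz": 0.015, "rx": 0, "ry": 0, "rz": 0},
    {"dx": 0, "dy": 0, "dz": 0.0188, "rx": 0, "ry": 0, "rz": 0},
    {"dx": 0, "dy": 0, "dz": 0.0225, "rx": 0, "ry": 0, "rz": 0},
    {"dx": 0, "dy": 0, "dz": 0.0238, "rx": 0, "ry": 0, "rz": 0},
    {"dx": 0, "dy": 0, "dz": 0.025, "rx": 0, "ry": 0, "rz": 0},
    {"dx": 0, "dy": 0, "dz": 0.025, "rx": 0, "ry": 0, "rz": 0},
  ],
)

```text
time: 32.75
ee_pos: [463.1, -292.8, 47.9]
ee_rot: [-2.135, -2.304, 0.0]
ft_force: [-3.3, 1.8, 3.0]
finger_gap: 59.5
finger_force: 30.0
```

In the tool's units: 0.0005 m is 0.0013.

Call:
play_rows(
  commands=[
    {"dx": 0, "dy": 0, "dz": 0.0013, "rx": 0, "ry": 0, "rz": 0},
    {"dx": 0, "dy": 0, "dz": 0.0013, "rx": 0, "ry": 0, "rz": 0},
    {"dx": 0, "dy": 0, "dz": 0.0013, "rx": 0, "ry": 0, "rz": 0},
  ],
)

```text
time: 33.05
ee_pos: [463.1, -292.8, 47.9]
ee_rot: [-2.135, -2.304, 0.0]
ft_force: [-3.5, 3.3, 6.4]
finger_gap: 59.6
finger_force: 30.0
```

In the tool's units: -0.0005 m is -0.0013.

Call:
play_rows(
  commands=[
    {"dx": 0, "dy": 0, "dz": -0.0013, "rx": 0, "ry": 0, "rz": 0},
    {"dx": 0, "dy": 0, "dz": -0.0013, "rx": 0, "ry": 0, "rz": 0},
    {"dx": 0, "dy": 0, "dz": -0.0013, "rx": 0, "ry": 0, "rz": 0},
    {"dx": 0, "dy": 0, "dz": -0.0013, "rx": 0, "ry": 0, "rz": 0},
    {"dx": 0, "dy": 0, "dz": -0.0013, "rx": 0, "ry": 0, "rz": 0},
    {"dx": 0, "dy": 0, "dz": -0.0013, "rx": 0, "ry": 0, "rz": 0},
  ],
  fingers=0.094,
)

```text
time: 33.65
ee_pos: [463.0, -292.7, 47.4]
ee_rot: [-2.135, -2.304, 0.0]
ft_force: [-0.1, -0.2, 0.3]
finger_gap: 94.1
finger_force: 0.0
```

In the tool's units: -0.112 m is -0.28, -0.098 m is -0.245.

Call:
play_rows(
  commands=[
    {"dx": 0, "dy": 0, "dz": -0.025, "rx": 0, "ry": 0, "rz": 0},
    {"dx": 0, "dy": 0, "dz": -0.075, "rx": 0, "ry": 0, "rz": 0},
    {"dx": 0, "dy": 0, "dz": -0.1625, "rx": 0, "ry": 0, "rz": 0},
    {"dx": 0, "dy": 0, "dz": -0.245, "rx": 0, "ry": 0, "rz": 0},
    {"dx": 0, "dy": 0, "dz": -0.28, "rx": 0, "ry": 0, "rz": 0},
    {"dx": 0, "dy": 0, "dz": -0.28, "rx": 0, "ry": 0, "rz": 0},
  ],
)

```text
time: 34.25
ee_pos: [464.2, -293.8, 162.1]
ee_rot: [2.132, 2.3, -0.0]
ft_force: [-0.3, 0.4, -0.4]
finger_gap: 93.9
finger_force: 0.0
```

In the tool's units: 0.159 m is 0.3975, 0.135 m is 0.3375, -0.08 rad is -0.04.

Call:
play_rows(
  commands=[
    {"dx": 0.01, "dy": 0.04, "dz": 0, "rx": 0, "ry": 0, "rz": -0.005},
    {"dx": 0.0275, "dy": 0.11, "dz": 0, "rx": 0, "ry": 0, "rz": -0.01},
    {"dx": 0.0475, "dy": 0.19, "dz": 0, "rx": 0, "ry": 0, "rz": -0.02},
    {"dx": 0.0675, "dy": 0.2675, "dz": 0, "rx": 0, "ry": 0, "rz": -0.03},
    {"dx": 0.085, "dy": 0.3375, "dz": 0, "rx": 0, "ry": 0, "rz": -0.035},
    {"dx": 0.1, "dy": 0.3975, "dz": 0, "rx": 0, "ry": 0, "rz": -0.04},
    {"dx": 0.1, "dy": 0.3975, "dz": 0, "rx": 0, "ry": 0, "rz": -0.04},
    {"dx": 0.1, "dy": 0.3975, "dz": 0, "rx": 0, "ry": 0, "rz": -0.04},
  ],
)

```text
time: 35.05
ee_pos: [618.0, -239.7, 156.9]
ee_rot: [-2.038, -2.386, 0.001]
ft_force: [-0.1, 0.0, -0.2]
finger_gap: 93.9
finger_force: 0.0
```

In the tool's units: 0.114 m is 0.285, 0.112 m is 0.28.

Call:
play_rows(
  commands=[
    {"dx": 0, "dy": 0, "dz": 0.025, "rx": 0, "ry": 0, "rz": 0},
    {"dx": 0, "dy": 0, "dz": 0.075, "rx": 0, "ry": 0, "rz": 0},
    {"dx": 0, "dy": 0, "dz": 0.1375, "rx": 0, "ry": 0, "rz": 0},
    {"dx": 0, "dy": 0, "dz": 0.195, "rx": 0, "ry": 0, "rz": 0},
    {"dx": 0, "dy": 0, "dz": 0.24, "rx": 0, "ry": 0, "rz": 0},
    {"dx": 0, "dy": 0, "dz": 0.2675, "rx": 0, "ry": 0, "rz": 0},
    {"dx": 0, "dy": 0, "dz": 0.28, "rx": 0, "ry": 0, "rz": 0},
    {"dx": 0, "dy": 0, "dz": 0.285, "rx": 0, "ry": 0, "rz": 0},
  ],
)

```text
time: 35.85
ee_pos: [618.5, -240.9, 45.4]
ee_rot: [2.042, 2.387, 0.0]
ft_force: [0.6, 0.6, 0.1]
finger_gap: 93.7
finger_force: 0.0
```

Call:
play_rows(
  commands=[
    {"dx": 0, "dy": 0, "dz": 0, "rx": 0, "ry": 0, "rz": 0},
    {"dx": 0, "dy": 0, "dz": 0, "rx": 0, "ry": 0, "rz": 0},
    {"dx": 0, "dy": 0, "dz": 0, "rx": 0, "ry": 0, "rz": 0},
    {"dx": 0, "dy": 0, "dz": 0, "rx": 0, "ry": 0, "rz": 0},
    {"dx": 0, "dy": 0, "dz": 0, "rx": 0, "ry": 0, "rz": 0},
    {"dx": 0, "dy": 0, "dz": 0, "rx": 0, "ry": 0, "rz": 0},
    {"dx": 0, "dy": 0, "dz": 0, "rx": 0, "ry": 0, "rz": 0},
    {"dx": 0, "dy": 0, "dz": 0, "rx": 0, "ry": 0, "rz": 0},
  ],
  fingers=0.05,
)

```text
time: 36.65
ee_pos: [619.0, -240.9, 46.1]
ee_rot: [2.041, 2.387, 0.0]
ft_force: [0.8, 0.4, 3.6]
finger_gap: 63.6
finger_force: 30.0
```

Call:
play_rows(
  commands=[
    {"dx": 0, "dy": 0, "dz": -0.01, "rx": 0, "ry": 0, "rz": 0},
    {"dx": 0, "dy": 0, "dz": -0.035, "rx": 0, "ry": 0, "rz": 0},
    {"dx": 0, "dy": 0, "dz": -0.075, "rx": 0, "ry": 0, "rz": 0},
    {"dx": 0, "dy": 0, "dz": -0.1375, "rx": 0, "ry": 0, "rz": 0},
    {"dx": 0, "dy": 0, "dz": -0.195, "rx": 0, "ry": 0, "rz": 0},
    {"dx": 0, "dy": 0, "dz": -0.2425, "rx": 0, "ry": 0, "rz": 0},
    {"dx": 0, "dy": 0, "dz": -0.2725, "rx": 0, "ry": 0, "rz": 0},
    {"dx": 0, "dy": 0, "dz": -0.285, "rx": 0, "ry": 0, "rz": 0},
  ],
)

```text
time: 37.45
ee_pos: [619.2, -241.2, 161.8]
ee_rot: [2.04, 2.386, 0.001]
ft_force: [0.6, 0.6, -2.3]
finger_gap: 63.8
finger_force: 30.0
```

Run:
```python
from h import *
b=vision.grab_frame("side")[60:340,220:400][:,:,::-1]
cv2.imwrite("pics/m3.png",cv2.resize(b,None,fx=2.1,fy=2.1,interpolation=cv2.INTER_CUBIC))
print(env.state()["ee_pos"],env.state()["finger_gap"])
```

```text
[ 619.11625453 -241.10436432  161.51985493] 63.188582446286915
```

View pics/m3.png

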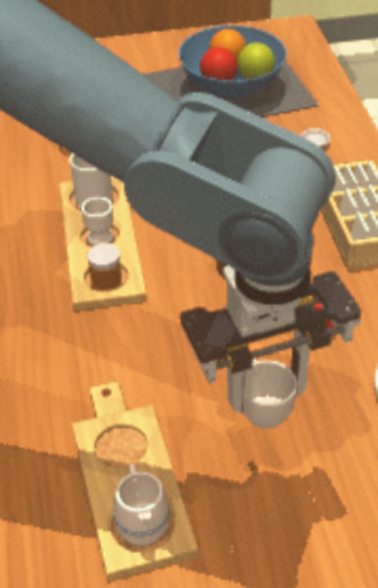

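The teacup is held upright (268,393), and the jug stands in the far well (142,508). Now the teacup placement.

In the tool's units: -0.153 m is -0.3825, 0.089 m is 0.2225, 0.08 rad is 0.04.

Call:
play_rows(
  commands=[
    {"dx": 0.01, "dy": -0.0175, "dz": 0, "rx": 0, "ry": 0, "rz": 0.005},
    {"dx": 0.0375, "dy": -0.065, "dz": 0, "rx": 0, "ry": 0, "rz": 0.01},
    {"dx": 0.0775, "dy": -0.1325, "dz": 0, "rx": 0, "ry": 0, "rz": 0.015},
    {"dx": 0.1225, "dy": -0.21, "dz": 0, "rx": 0, "ry": 0, "rz": 0.025},
    {"dx": 0.165, "dy": -0.2825, "dz": 0, "rx": 0, "ry": 0, "rz": 0.03},
    {"dx": 0.1975, "dy": -0.34, "dz": 0, "rx": 0, "ry": 0, "rz": 0.035},
    {"dx": 0.215, "dy": -0.37, "dz": 0, "rx": 0, "ry": 0, "rz": 0.04},
    {"dx": 0.2225, "dy": -0.3825, "dz": 0, "rx": 0, "ry": 0, "rz": 0.04},
  ],
)

```text
time: 38.3
ee_pos: [451.4, -175.4, 158.0]
ee_rot: [-2.134, -2.302, 0.001]
ft_force: [0.2, 0.4, -1.5]
finger_gap: 63.4
finger_force: 30.0
```

In the tool's units: 0.096 m is 0.24, 0.091 m is 0.2275.

Call:
play_rows(
  commands=[
    {"dx": 0, "dy": 0, "dz": 0.02, "rx": 0, "ry": 0, "rz": 0},
    {"dx": 0, "dy": 0, "dz": 0.06, "rx": 0, "ry": 0, "rz": 0},
    {"dx": 0, "dy": 0, "dz": 0.11, "rx": 0, "ry": 0, "rz": 0},
    {"dx": 0, "dy": 0, "dz": 0.16, "rx": 0, "ry": 0, "rz": 0},
    {"dx": 0, "dy": 0, "dz": 0.2, "rx": 0, "ry": 0, "rz": 0},
    {"dx": 0, "dy": 0, "dz": 0.2275, "rx": 0, "ry": 0, "rz": 0},
    {"dx": 0, "dy": 0, "dz": 0.24, "rx": 0, "ry": 0, "rz": 0},
    {"dx": 0, "dy": 0, "dz": 0.24, "rx": 0, "ry": 0, "rz": 0},
  ],
)

```text
time: 39.1
ee_pos: [453.4, -176.5, 62.7]
ee_rot: [-2.135, -2.303, 0.0]
ft_force: [-0.6, 0.7, -1.6]
finger_gap: 63.5
finger_force: 30.0
```

In the tool's units: 0.01 m is 0.025, 0.0095 m is 0.0238.

Call:
play_rows(
  commands=[
    {"dx": 0, "dy": 0, "dz": 0.005, "rx": 0, "ry": 0, "rz": 0},
    {"dx": 0, "dy": 0, "dz": 0.01, "rx": 0, "ry": 0, "rz": 0},
    {"dx": 0, "dy": 0, "dz": 0.015, "rx": 0, "ry": 0, "rz": 0},
    {"dx": 0, "dy": 0, "dz": 0.0188, "rx": 0, "ry": 0, "rz": 0},
    {"dx": 0, "dy": 0, "dz": 0.0225, "rx": 0, "ry": 0, "rz": 0},
    {"dx": 0, "dy": 0, "dz": 0.0238, "rx": 0, "ry": 0, "rz": 0},
    {"dx": 0, "dy": 0, "dz": 0.025, "rx": 0, "ry": 0, "rz": 0},
    {"dx": 0, "dy": 0, "dz": 0.025, "rx": 0, "ry": 0, "rz": 0},
  ],
)

```text
time: 39.9
ee_pos: [453.6, -176.6, 54.0]
ee_rot: [-2.135, -2.304, 0.0]
ft_force: [-2.6, 1.8, 4.5]
finger_gap: 63.5
finger_force: 30.0
```

Contact. Release, rise and clear the view.

Call:
play_rows(
  commands=[
    {"dx": 0, "dy": 0, "dz": 0, "rx": 0, "ry": 0, "rz": 0},
    {"dx": 0, "dy": 0, "dz": 0, "rx": 0, "ry": 0, "rz": 0},
    {"dx": 0, "dy": 0, "dz": 0, "rx": 0, "ry": 0, "rz": 0},
    {"dx": 0, "dy": 0, "dz": 0, "rx": 0, "ry": 0, "rz": 0},
    {"dx": 0, "dy": 0, "dz": 0, "rx": 0, "ry": 0, "rz": 0},
    {"dx": 0, "dy": 0, "dz": 0, "rx": 0, "ry": 0, "rz": 0},
  ],
  fingers=0.094,
)

```text
time: 40.5
ee_pos: [453.6, -176.6, 53.4]
ee_rot: [2.135, 2.304, 0.0]
ft_force: [0.7, 0.1, 1.1]
finger_gap: 94.0
finger_force: 0.0
```

In the tool's units: -0.19 m is -0.475, -0.17 m is -0.425.

Call:
play_rows(
  commands=[
    {"dx": 0, "dy": 0, "dz": -0.025, "rx": 0, "ry": 0, "rz": 0},
    {"dx": 0, "dy": 0, "dz": -0.075, "rx": 0, "ry": 0, "rz": 0},
    {"dx": 0, "dy": 0, "dz": -0.1625, "rx": 0, "ry": 0, "rz": 0},
    {"dx": 0, "dy": 0, "dz": -0.25, "rx": 0, "ry": 0, "rz": 0},
    {"dx": 0, "dy": 0, "dz": -0.3375, "rx": 0, "ry": 0, "rz": 0},
    {"dx": 0, "dy": 0, "dz": -0.425, "rx": 0, "ry": 0, "rz": 0},
    {"dx": 0, "dy": 0, "dz": -0.475, "rx": 0, "ry": 0, "rz": 0},
    {"dx": 0, "dy": 0, "dz": -0.475, "rx": 0, "ry": 0, "rz": 0},
  ],
)

```text
time: 41.3
ee_pos: [455.2, -177.7, 247.8]
ee_rot: [2.13, 2.299, 0.002]
ft_force: [0.3, -0.1, 0.1]
finger_gap: 93.8
finger_force: 0.0
```

In the tool's units: -0.3 m is -0.75, -0.28 m is -0.7.

Call:
play_rows(
  commands=[
    {"dx": -0.075, "dy": 0, "dz": 0, "rx": 0, "ry": 0, "rz": 0},
    {"dx": -0.175, "dy": 0, "dz": 0, "rx": 0, "ry": 0, "rz": 0},
    {"dx": -0.2875, "dy": 0, "dz": 0, "rx": 0, "ry": 0, "rz": 0},
    {"dx": -0.4, "dy": 0, "dz": 0, "rx": 0, "ry": 0, "rz": 0},
    {"dx": -0.5125, "dy": 0, "dz": 0, "rx": 0, "ry": 0, "rz": 0},
    {"dx": -0.625, "dy": 0, "dz": 0, "rx": 0, "ry": 0, "rz": 0},
    {"dx": -0.7, "dy": 0, "dz": 0, "rx": 0, "ry": 0, "rz": 0},
    {"dx": -0.75, "dy": 0, "dz": 0, "rx": 0, "ry": 0, "rz": 0},
  ],
)

```text
time: 42.1
ee_pos: [475.4, -477.4, 241.1]
ee_rot: [-2.135, -2.3, -0.001]
ft_force: [0.1, 0.4, -0.0]
finger_gap: 94.5
finger_force: 0.0
```

Run:
```python
from h import *
a=vision.grab_frame("top")[165:275,195:455][:,:,::-1]; b=vision.grab_frame("side")[100:340,220:400][:,:,::-1]
c=np.zeros((600,790,3),np.uint8); c[:330,:780]=cv2.resize(a,None,fx=3,fy=3,interpolation=cv2.INTER_CUBIC)
cv2.imwrite("pics/f1.png",c[:330]); cv2.imwrite("pics/f2.png",cv2.resize(b,None,fx=2.5,fy=2.5,interpolation=cv2.INTER_CUBIC))
print(env.state()["ee_pos"])
```

```text
[ 475.34256886 -477.25615896  241.11373116]
```

View pics/f1.png

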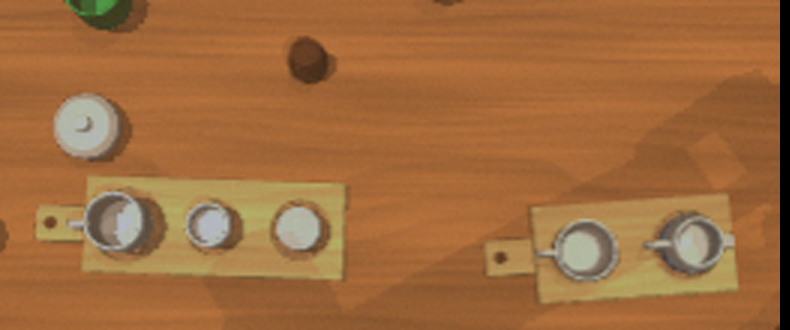

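View pics/f2.png

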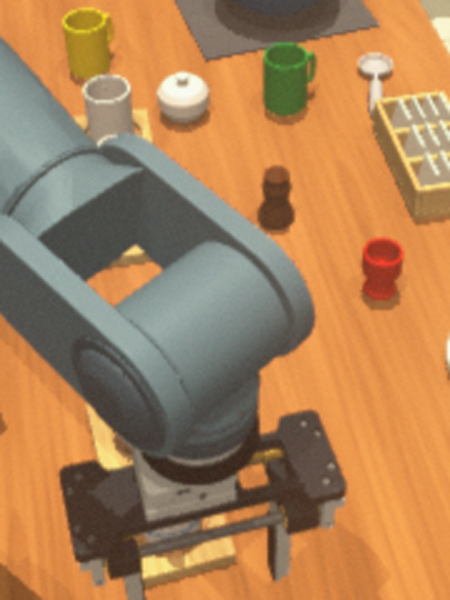

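All five stand in their wells in the top view: mug (116,222), egg cup (211,225), jar (300,228), teacup (586,250), jug (692,243). The sugar bowl and mill look untouched. A last check of the numbers:

Run:
```python
from h import *
for n,u,v,z,x,y in[("mug",116,222,90,476.3,320.6),("egg",211,225,70,474.6,225.6),("jar",300,228,60,472.9,130.6),("tea",586,250,62,453.5,-176.6),("jug",692,243,80,463.4,-292.2)]:
    print(n,np.round(back("top",195+(u+.5)/3-.5,165+(v+.5)/3-.5,z)[:2]-[x,y],1))
```

```text
mug [-1.9 -0.7]
egg [-0.9 -2.5]
jar [-0.6 -1.2]
tea [-0.2  2.1]
jug [-1.7  9.9]
```

The jug reads 10 mm off in y, so I'll take a closer look with the expected rim overlaid.

Run:
```python
from h import *
a=cv2.imread("pics/f1.png"); g=vision.grab_frame("top")[:,:,::-1]
x0,y0,s=370,220,8
t=np.linspace(0,2*np.pi,60); a=cv2.resize(g[y0:y0+50,x0:x0+80],None,fx=s,fy=s,interpolation=cv2.INTER_CUBIC)
for x,y,z,r,c in[(463.4,-292.2,80,26,(0,0,255)),(463.4,-292.2,14,37,(0,255,0)),(453.5,-176.6,62,33,(0,0,255)),(453.5,-176.6,14,33,(0,255,0))]:
    p=(proj("top",np.c_[x+r*np.cos(t),y+r*np.sin(t),0*t+z])+.5-[x0,y0])*s
    cv2.polylines(a,[p.astype(int)],True,c,1)
cv2.imwrite("pics/f3.png",a)
```

```text
(no output)
```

View pics/f3.png

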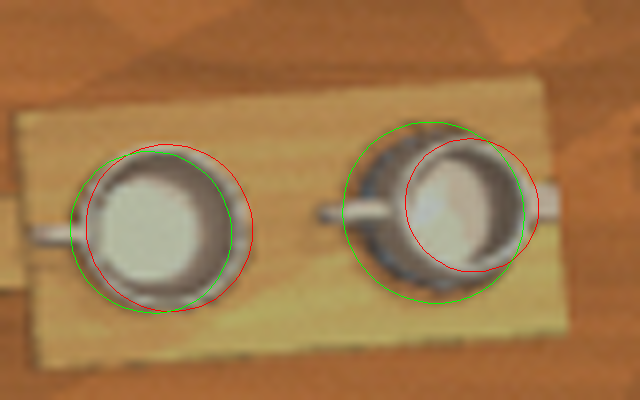

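The jug's rim centre is at about (463,207) and the ideal at (472,205), so it is only about 3 mm off; my coarse reading was wrong. All five are well within tolerance and standing upright.

```bash
python3 -c "
from station import env
print(env.job_done())"
```

```text
the job is handed in; nothing more can be done
None
```

The job is handed in: all five things stand upright in their named wells, within about 3 mm of centre by the top camera, and the sugar bowl and pepper mill were not touched; no verdict came back.

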